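# Set up the vibrating seeder: fit the seed plate, hold the shaker drum heavy side down

## Robot

A 7-joint arm with a two-finger parallel gripper is mounted at the origin on the work surface. World frame = base frame: x ahead of the robot, y to its left, z up, the work surface at z = 0. Lengths are in m, angles in degrees, forces in N, time in s.
With the tool pointing down it reaches from about 0.35 to 0.9 m from the base axis. Payload 8.1 kg.
Tool frame: the origin (TCP) lies at the very end of the fingers, on their centre line; the grasp point (between the pads) lies 19 mm behind it; z points along the fingers, y is the line along which they close (so a half turn about z gives the same grasp; the last joint's range is limited). The gripper opens to 85 mm and grips with 20 to 120 N. Pads are 22 mm wide; open, the fingers measure 114 mm over their backs; the gripper's body (76 mm by 85 mm) begins 54 mm behind the grasp point. The pads swing forward as they close: fully open they stand 13 mm farther back than shut.
Start: joints at [69.695, 24.895, 1.432, 90.138, -0.665, 64.973, -4.303], TCP at [0.156, -0.605, 0.231] pointing down, gripper open.
Joint ranges: [-149.89, 149.89], [-25.12, 119.58], [-72.63, 75.52], [4.76, 147.25], [-75.54, 255.54], [6.69, 114.76], [-157.13, 157.13]. Speed limits (degrees/s): [127.2, 127.2, 172.46, 172.46, 180, 180, 180].

## Interface

Orientations are given as [roll, pitch, yaw] about the fixed x, y, z axes, in that order (R = Rz(yaw) Ry(pitch) Rx(roll)).
In Python, from bench import readout, cams, ctrl gives the robot as it stands.
- The arm moves only by the tool drive_tool, never from a script. Its argument "deltas" is a list of rows, each a list of 7 numbers: the shift along the world's x, y, z in units of 25 mm (1.0 is 25 mm), then the turn, a rotation vector about the world's x, y, z in units of 6 degrees (1.0 is 6 degrees), then the closure in counts, from 0 (fully open) to 255 (shut). In form: [[tx, ty, tz, ax, ay, az, grip], ...]. A call has exactly 10 rows; each row is the pose to reach, as a shift and turn from the pose commanded when the call began; what a row does not reach only later rows make up. A row lasts 1/12 s, in which the tool goes at most 41.7 mm and 7.16 degrees, less where a joint would pass 70% of its speed; a pose out of reach is approached as far as the arm can. A call with a gripper value outside its range is refused whole. The fingers move at their own pace and stop on an object; "squeeze" is the grip in N (left out, the last holds). Time passes only in rows, so rows that repeat a pose let the fingers close, or fill a call up. It gives the time, the measured TCP pose, the force, the opening and the grip force at its end, in the units of the state.
- readout.observe(): the state, without advancing time (a new reading comes with each control period).
- cams.grab_frame(name): name is "scene" or "side" or "wrist"; returns a dict with "frame" (400x640x3 uint8, blue, green, red), "intrinsics" (3x3 intrinsics, pixels), "xyz" and "rotation" of the camera in the world. Camera axes: x right, y down, z forward; pixel columns grow to the right and rows downward; lengths in m; the calibration is good to about 2 mm. A picture is of the moment at which its call begins. There is no depth.
- ctrl.finish_job(): hands the job in; it is judged then, once.
The state is a dict: "time_s": time; "joint_positions": joint angles; "joint_velocities": joint speeds; "joint_efforts": joint torques, N m; "eef_pos": TCP position; "ee_rot": TCP orientation; "force": force on the tool from outside, world axes, zero at the start; "ft_torque": the same for the moment, N m; "opening": finger opening in m; "grip_force": force on a finger pad.
Only numpy, scipy, OpenCV 4.12 (cv2) and the standard library are available. Lean on these libraries where they do the work, as an engineer would, in place of code of your own. Each camera call takes 0.05 s, during which the arm holds its last target. There are 200 camera calls.

## Task

Set up the vibrating seeder for the next trays: pick up the loose seed plate by its handle, lower it (do not drop it) over the two locating pins on the seeder's deck until it lies flush, and let go of it. Then turn the shaker's steel drum by hand at its rim to feel which side of it is heavy - the weight is bolted inside where it cannot be seen, and the stiff greased seals keep the drum wherever it is left - and bring the heavy side straight down. Finish while still gripping the drum firmly, at rest with its heavy side down, so that a workmate can lock the hub screw; leave the other things on the bench where they are.

Things in the scene. Friction and masses are not known exactly. Their poses are not given: they have to be found in the camera images.
- seeder: Vibrating seeder, fixed: green bed plate, steel deck on four rubber mounts, motor and shaft below the deck, shaker drum on the shaft's free end. Origin: on the bench top (z = 0) straight below the drum's centre. y: level, along the shaft, from the drum to the deck; x: level, away from the robot; z up. Deck and bed span y 55 to 350 mm, x -100 to 100 mm.
- deck_centre (a point): Centre of the deck's flat top, 125 mm above the bench and 220 mm from the drum's centre along the seeder's y; axes as the seeder's. Deck 250 mm (y) by 186 mm between folded edges standing 8 mm above it.
- pin_a (a point): Foot of one locating pin on the deck, 90 mm from the deck's centre along -y. Upright pin 8 mm in diameter, 14 mm tall, its tip tapered over the last 4 mm.
- pin_b (a point): Foot of the other, equal pin, 90 mm from the deck's centre along +y.
- plate_handle (a point): Loose aluminium seed plate, 0.4 to 0.63 kg, starting flat on the bench; the point is the centre of its bar handle (12 x 12 mm, 100 mm long along the plate's y), over the plate's centre, 34 mm above its underside. Plate 150 (x) by 210 (y) by 6 mm; 16 mm clear under the bar between its two end posts. z up. Flush on the deck the point is 159 mm above the bench.
- plate_hole_a (a point): Middle of one 10.5 mm through hole of the seed plate, at its underside, at plate x = 0, y = -90 mm. The plate may go on either way round.
- plate_hole_b (a point): Middle of the other 10.5 mm hole, at plate x = 0, y = +90 mm, at the underside.
- drum_centre (a point): Centre of the closed steel shaker drum, on its level axis, 95 mm above the bench; fixed to the seeder, does not turn. Disc of 160 mm diameter, 36 mm wide along the seeder's y, flat faces, smooth rim. Six even bolt heads (34 mm radius, 4 mm proud) and a hub (18 mm radius, 10 mm proud) on the faces show nothing of the heavy side. 38 mm free beside the face towards the deck.
- drum_top (a point): Topmost point of the drum's rim, 175 mm above the bench, straight above its centre; fixed to the seeder, does not turn, axes as the seeder's. The rim can be pinched here from above, across its 36 mm width, and carried round the axis about 50 degrees either way with the fingers kept pointing down.
- drum (a joint): Turn of the drum, rad, no limits; grows as the top of its rim goes to the seeder's +x. The zero says nothing of the heavy side, which differs in every run. Seal friction 0.48 N m either way holds it wherever it is left; the heavy side adds a turning moment of 0.34 to 0.46 N m times the sine of its angle from straight up, helping as it goes down and resisting as it is raised.

How it is judged (in metres and radians):
On the way, in this order (a step that is already met when the one before it is completed fails the run):
1. the seed plate lies flush on the deck over both pins, let go (horizontal distance between plate_handle and deck_centre below 0.005 m and z of plate_handle in the frame of seeder between 0.155 and 0.162 m and angle between plate_handle's own z axis and vertical below 0.025 rad and angle between the y axis of plate_handle and the y axis of seeder, either way round below 0.04 rad and contact force between the fingers and seed_plate below 0.1 N and linear speed of seed_plate below 0.03 m/s), for 0.3 s.
2. the drum is turned by hand: the fingers drive it round (faster than 0.08 rad/s) ((velocity of joint drum above 0.08 rad/s or velocity of joint drum below -0.08 rad/s) and contact force between the fingers and drum above 0.5 N), for 0.1 s.
At the end, for the whole second after the job is handed in: The drum's heavy side is straight down within 20 degrees, the drum at rest and gripped by the fingers with over 3 N; the seed plate lies flush on the deck over both pins (centred within 5 mm, tilted under 1.4 degrees, in line within 2.3 degrees), not touched by the fingers (horizontal distance between plate_handle and deck_centre below 0.005 m and z of plate_handle in the frame of seeder between 0.155 and 0.162 m and angle between plate_handle's own z axis and vertical below 0.025 rad and angle between the y axis of plate_handle and the y axis of seeder, either way round below 0.04 rad and contact force between the fingers and seed_plate below 0.1 N and height (world z) of heavy_side below 0.0198 m and velocity of joint drum between -0.06 and 0.06 rad/s and contact force between the fingers and drum above 3 N); the arm keeps its last pose, push and grip.
It fails at once if the seed plate is dropped (falls free faster than 0.5 m/s) (linear speed of seed_plate above 0.5 m/s and contact force between the fingers and seed_plate below 0.05 N).
It fails at once if another thing on the bench is pushed more than 30 mm or knocked over (distance of any of wrench, dibber, seed_jar, clay_pot, pot_stack, sprayer, trowel from where it was at the start of the episode above 0.03 m or angle between any of wrench, dibber, seed_jar, clay_pot, pot_stack, sprayer, trowel's own z axis and vertical above 0.5 rad).
It also fails if it takes over 72 s, if anything falls off the work surface, if the arm or the gripper's body presses on something with over 40 N, if the wrist force passes 120 N, or if a joint passes its speed limit or range.

## Working session

There is one attempt and no reset: what is moved stays moved. The work goes in short steps, Python scripts to look and compute and a tool call to move; the robot and the scene stay as the last step left them, time stands still between calls to the robot, and variables do not carry over. Pictures are saved under pics/ and viewed, at most 10 in all, crops included, and the job is handed in when it is done.

Besides the shell and the picture viewer there is one more tool, called after "Request:" as name(argument=value, ...), one argument or row to a line, values as JSON. drive_tool: Moves the arm, as the interface text tells. Its arguments: {"type":"object","properties":{"deltas":{"type":"array","items":{"type":"array","items":{"type":"number"}}},"squeeze":{"type":"number"}},"required":["deltas"]}

```bash
mkdir -p pics; ls
cat > h.py <<'E'
import numpy as np, cv2
from bench import readout, cams, ctrl
def grab(n,save=None):
    f=cams.grab_frame(n)
    if save: cv2.imwrite('pics/'+save,f['frame'])
    return f
def ray(f,u,v,z):
    K=np.array(f['intrinsics']);R=np.array(f['rotation']);o=np.array(f['xyz'])
    d=R@np.linalg.inv(K)@np.array([u,v,1.]); return o+d*(z-o[2])/d[2]
def proj(f,p):
    K=np.array(f['intrinsics']);R=np.array(f['rotation']);o=np.array(f['xyz'])
    c=K@(R.T@(np.array(p)-o)); return c[:2]/c[2]
E
python3 - <<'E'
from h import *
import pickle
D={}
for n in ("scene","side","wrist"):
    D[n]=grab(n,n+'0.png'); f=D[n]; print(n,np.round(f['xyz'],3),np.round(np.array(f['rotation'])[:,2],2),np.array(f['intrinsics'])[0])
pickle.dump(D,open('d0.pkl','wb'))
print(readout.observe())
E
```

```text
picsTraceback (most recent call last):
  File "<stdin>", line 5, in <module>
IndexError: too many indices for array: array is 1-dimensional, but 2 were indexed
```

View pics/scene0.png

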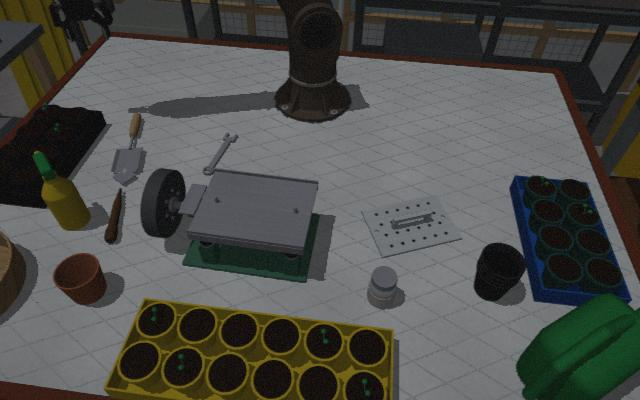

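Run:
```python
from h import *
import pickle
D={}
for n in ("scene","side","wrist"):
    D[n]=grab(n,n+'0.png'); f=D[n]; print(n,f['xyz'],f['rotation'],f['intrinsics'])
pickle.dump(D,open('d0.pkl','wb'))
print(readout.observe())
```

```text
scene [1.2358695  0.17214458 0.88497781] [-136.64303446   -1.05429721   97.25971249] [[451.66449825   0.         321.76429552]
 [  0.         451.66449825 189.41994766]
 [  0.           0.           1.        ]]
side [ 0.33911501 -0.76781679  0.69605004] [-1.23524555e+02 -1.18677891e-01 -1.25743366e+01] [[403.73967646   0.         320.25439982]
 [  0.         403.73967646 200.21712228]
 [  0.           0.           1.        ]]
wrist [ 0.22729847 -0.58539389  0.3739794 ] [ 1.63036967e+02  3.55484121e-02 -7.56056076e+01] [[338.15571114   0.         319.49187628]
 [  0.         338.15571114 200.93995703]
 [  0.           0.           1.        ]]
{'time_s': 0.2, 'joint_positions': array([69.69597572, 24.92047544,  1.42991525, 90.165948  , -0.66390486,
       64.9745248 , -4.30135562]), 'joint_velocities': array([ 0.00053108, -0.14172862, -0.04263612, -0.27823243,  0.06205461,
       -0.00727281,  0.04482706]), 'joint_efforts': array([ 1.64688834e-03, -6.70235896e+01,  1.02498438e+00, -3.16168535e+01,
        1.55602716e-02,  9.51664173e-03, -9.76344722e-06]), 'eef_pos': array([ 0.15559945, -0.60503034,  0.23085536]), 'ee_rot': array([-1.79947586e+02,  5.08644234e-03,  1.44244330e+01]), 'force': array([-0.56986087,  0.83631959,  0.54013039]), 'ft_torque': array([-0.02961629, -0.03323521,  0.00262273]), 'grip_force': 0.0, 'opening': 0.0857936642234048}
```

View pics/side0.png

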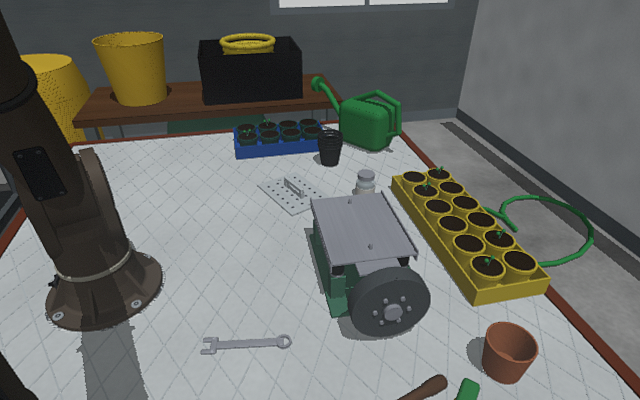

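The side view shows the seeder (deck about (365,225), drum (390,300)), the plate behind it at (290,190), and the wrench at (250,343) on the robot side. Next I'll enlarge crops for the exact pixels.

```bash
cat > h.py <<'E'
import numpy as np, cv2
from scipy.spatial.transform import Rotation
from bench import readout, cams, ctrl
def fix(f):
    return np.array(f['intrinsics']),Rotation.from_euler('xyz',f['rotation'],degrees=True).as_matrix(),np.array(f['xyz'])
def grab(n,save=None):
    f=cams.grab_frame(n)
    if save: cv2.imwrite('pics/'+save,f['frame'])
    return f
def ray(f,u,v,z):
    K,R,o=fix(f)
    d=R@np.linalg.inv(K)@np.array([u,v,1.]); return o+d*(z-o[2])/d[2]
def proj(f,p):
    K,R,o=fix(f)
    c=K@(R.T@(np.array(p)-o)); return c[:2]/c[2]
E
python3 - <<'E'
from h import *
import pickle
D=pickle.load(open('d0.pkl','rb'))
a=D['scene']['frame'];b=D['side']['frame']
def crop(im,x,y,w,h,s): return cv2.resize(im[y:y+h,x:x+w],None,fx=s,fy=s,interpolation=cv2.INTER_CUBIC)
A=crop(a,130,160,200,75,4); A=A[:300,:800]
B=crop(a,350,185,120,75,4)[:300]; C=crop(b,250,165,80,75,4)[:300]
im=np.vstack([A,np.hstack([B,C])]); print(im.shape)
cv2.imwrite('pics/c1.png',im)
f=D['scene']
for n,u,v,z in [('pin1',217,199,.125),('pin2',296,211,.125),('h1',392,222,.034),('h2',432,215,.034)]: print(n,ray(f,u,v,z).round(4))
E
```

```text
(600, 800, 3)
pin1 [ 0.5856 -0.1349  0.125 ]
pin2 [0.5954 0.0472 0.125 ]
h1 [0.5204 0.2692 0.034 ]
h2 [0.4839 0.3672 0.034 ]
```

View pics/c1.png

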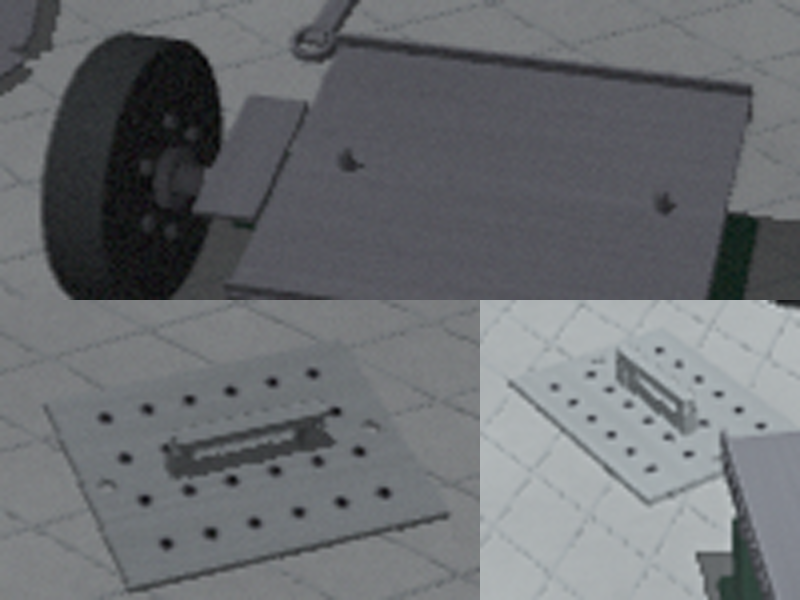

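The crop shows the pins at scene pixels (216,201) and (295,212), and the plate's locating holes at (376.8,231.3) and (443,216.5). The handle bar lies between them, and a bearing housing sits between the drum and the deck.

Run:
```python
from h import *
import pickle
D=pickle.load(open('d0.pkl','rb'));f=D['scene'];s=D['side']
def pr(n,p,q):
    d=q-p; print(n,p.round(4),q.round(4),'mid',((p+q)/2).round(4),'len',np.linalg.norm(d).round(4),'ang of y',np.degrees(np.arctan2(d[1],d[0])).round(2)-90)
pr('pins',ray(f,216.4,200.5,.130),ray(f,295.2,211.7,.130))
pr('holes',ray(f,376.8,231.3,.006),ray(f,443,216.5,.006))
pr('pins side',ray(s,370,248,.130),ray(s,349,197,.130))
p=ray(f,376.8,231.3,.006);q=ray(f,443,216.5,.006)
m=(p+q)/2;m[2]=.034
print('proj handle in scene, side',proj(f,m),proj(s,m))
d=(ray(f,295.2,211.7,.130)-ray(f,216.4,200.5,.130));d/=np.linalg.norm(d)
c=(ray(f,216.4,200.5,.130)+ray(f,295.2,211.7,.130))/2
drum=c-.22*d;drum[2]=.095;print('drum',drum,proj(f,drum),proj(s,drum-.018*d),proj(s,drum))
g=D['wrist'];print(proj(g,drum),proj(g,c))
R=Rotation.from_euler('xyz',readout.observe()['ee_rot'],degrees=True).as_matrix()
_,Rw,o=fix(g)
print('cam in tool',R.T@(o-readout.observe()['eef_pos']),(R.T@Rw).round(3))
```

```text
pins [ 0.5944 -0.1329  0.13  ] [0.6019 0.0466 0.13  ] mid [ 0.5982 -0.0432  0.13  ] len 0.1797 ang of y -2.3799999999999955
holes [0.5319 0.2358 0.006 ] [0.4602 0.4013 0.006 ] mid [0.4961 0.3185 0.006 ] len 0.1805 ang of y 23.42
pins side [ 0.5904 -0.1391  0.13  ] [0.6017 0.0646 0.13  ] mid [ 0.596  -0.0372  0.13  ] len 0.204 ang of y -3.180000000000007
proj handle in scene, side [412.26819344 216.6084635 ] [293.49337503 183.56887911]
drum [ 0.58901661 -0.26295995  0.095     ] [164.71983837 202.91669433] [391.21086213 309.25657478] [388.25023349 302.19965087]
[-212.05739504 -978.85770473] [-1316.22223306 -1853.86781561]
cam in tool [ 0.07431764 -0.00128794 -0.14312952] [[-0.001 -0.957 -0.292]
 [ 1.    -0.001  0.   ]
 [-0.    -0.292  0.957]]
```

View pics/wrist0.png

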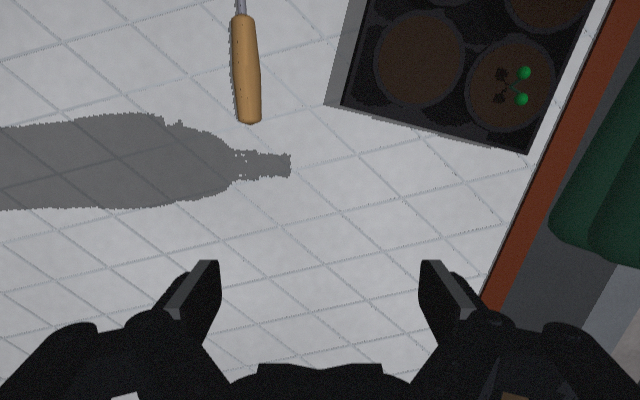

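The wrist camera looks along the fingers over the bare bench, so it will frame the plate from above. I'm setting out for the plate now.

Request:
drive_tool(
  deltas=[
    [0.98, 1.3, 0.36, 0, 0, 1, 0],
    [1.96, 2.6, 0.72, 0, 0, 2, 0],
    [2.94, 3.9, 1.08, 0, 0, 3, 0],
    [3.92, 5.2, 1.44, 0, 0, 4, 0],
    [4.9, 6.5, 1.8, 0, 0, 5, 0],
    [5.88, 7.8, 2.16, 0, 0, 6, 0],
    [6.86, 9.1, 2.52, 0, 0, 7, 0],
    [7.84, 10.4, 2.88, 0, 0, 8, 0],
    [8.82, 11.7, 3.24, 0, 0, 9, 0],
    [9.8, 13, 3.6, 0, 0, 10, 0],
  ],
)

```text
time_s: 1.03
eef_pos: [0.4012, -0.2786, 0.3219]
ee_rot: [180.0, 0.0, 74.7]
force: [1.1, 0.5, 0.0]
opening: 0.0857
grip_force: 0.0
```

Request:
drive_tool(
  deltas=[
    [0.28, 1.64, 0, 0, 0, 0.65, 0],
    [0.56, 3.28, 0, 0, 0, 1.3, 0],
    [0.84, 4.92, 0, 0, 0, 1.95, 0],
    [1.12, 6.56, 0, 0, 0, 2.6, 0],
    [1.4, 8.2, 0, 0, 0, 3.25, 0],
    [1.68, 9.84, 0, 0, 0, 3.9, 0],
    [1.96, 11.48, 0, 0, 0, 4.55, 0],
    [2.24, 13.12, 0, 0, 0, 5.2, 0],
    [2.52, 14.76, 0, 0, 0, 5.85, 0],
    [2.8, 16.4, 0, 0, 0, 6.5, 0],
  ],
)

```text
time_s: 1.87
eef_pos: [0.4705, 0.1314, 0.3215]
ee_rot: [180.0, 0.0, 113.6]
force: [1.7, -1.0, -0.1]
opening: 0.0853
grip_force: 0.0
```

Request:
drive_tool(
  deltas=[
    [0.1, 1.0, -0.8, 0, 0, 0, 0],
    [0.3, 2.2, -1.7, 0, 0, 0, 0],
    [0.5, 3.4, -2.6, 0, 0, 0, 0],
    [0.7, 4.6, -3.5, 0, 0, 0, 0],
    [0.9, 5.8, -4.4, 0, 0, 0, 0],
    [1.0, 6.6, -5.2, 0, 0, 0, 0],
    [1.04, 7.2, -6.0, 0, 0, 0, 0],
    [1.04, 7.54, -6.8, 0, 0, 0, 0],
    [1.04, 7.54, -6.8, 0, 0, 0, 0],
    [1.04, 7.54, -6.8, 0, 0, 0, 0],
  ],
)

```text
time_s: 2.7
eef_pos: [0.4959, 0.3178, 0.1504]
ee_rot: [-179.9, 0.0, 113.5]
force: [0.4, -1.0, 0.2]
opening: 0.0855
grip_force: 0.0
```

Run:
```python
from h import *
import pickle
o=readout.observe();print(o['time_s'],o['eef_pos'],o['ee_rot'],o['joint_positions'].round(1))
f=grab('wrist','w1.png');pickle.dump(f,open('w1.pkl','wb'));print(f['xyz'],f['rotation'])
for p in ([.5319,.2358,.006],[.4602,.4013,.006],[.496,.3185,.04]):print(proj(f,p))
```

```text
2.7 [0.49585144 0.31776598 0.15042837] [-1.79851587e+02  2.10522112e-02  1.13478887e+02] [-10.4  31.9 -40.1  98.3  23.5  58.6 -35.3]
[0.4665835  0.38717002 0.29367565] [163.06307605   0.21391254  23.4531948 ]
[320.27569391 278.25890552]
[320.54330826  77.71624223]
[320.26261586 197.82493776]
```

View pics/w1.png

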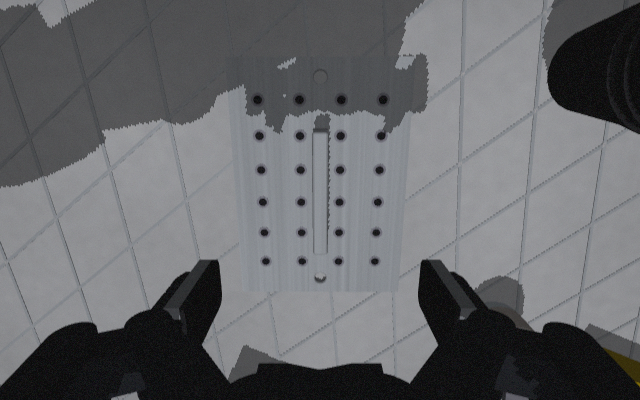

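The holes appear at (320,77) and (320,277), just where my estimate projects, with the bar centred between the fingers. I'll go down and grasp it.

Request:
drive_tool(
  deltas=[
    [0, 0.02, -0.8, 0, 0, 0, 0],
    [0, 0.02, -1.8, 0, 0, 0, 0],
    [0, 0.02, -2.8, 0, 0, 0, 0],
    [0, 0.02, -3.8, 0, 0, 0, 0],
    [0, 0.02, -4.6, 0, 0, 0, 0],
    [0, 0.02, -5.1, 0, 0, 0, 0],
    [0, 0.02, -5.36, 0, 0, 0, 0],
    [0, 0.02, -5.36, 0, 0, 0, 255],
    [0, 0.02, -5.36, 0, 0, 0, 255],
    [0, 0.02, -5.36, 0, 0, 0, 255],
  ],
  squeeze=60,
)

```text
time_s: 3.58
eef_pos: [0.4974, 0.3191, 0.0188]
ee_rot: [179.9, -0.0, 113.4]
force: [-0.4, -1.2, 0.3]
opening: 0.0518
grip_force: 0.0
```

Request:
drive_tool(
  deltas=[
    [0, 0, 0, 0, 0, 0, 255],
    [0, 0, 0, 0, 0, 0, 255],
    [0, 0, 0, 0, 0, 0, 255],
    [0, 0, 0, 0, 0, 0, 255],
    [0, 0, 0, 0, 0, 0, 255],
    [0, 0, 0, 0, 0, 0, 255],
    [0, 0, 0.2, 0, 0, 0, 255],
    [0, 0, 0.4, 0, 0, 0, 255],
    [0, 0, 0.6, 0, 0, 0, 255],
    [0, 0, 0.8, 0, 0, 0, 255],
  ],
)

```text
time_s: 4.42
eef_pos: [0.4965, 0.3184, 0.0376]
ee_rot: [-180.0, 0.0, 113.4]
force: [-0.1, -0.6, -5.0]
opening: 0.0107
grip_force: 58.9
```

The plate is held (5 N weight). I'll raise it and stop offset toward the robot, so the wrist camera sees the pins past the plate's edge.

Request:
drive_tool(
  deltas=[
    [0, 0, 0.8, 0, 0, 0, 255],
    [0, -0.2, 1.8, 0, 0, -0.2, 255],
    [-0.1, -0.6, 2.9, 0, 0, -0.5, 255],
    [-0.2, -1.2, 4.0, 0, 0, -0.8, 255],
    [-0.3, -2.0, 5.1, 0, 0, -1.2, 255],
    [-0.5, -3.0, 6.1, 0, 0, -1.6, 255],
    [-0.7, -4.1, 7.0, 0, 0, -2.0, 255],
    [-0.9, -5.3, 7.7, 0, 0, -2.4, 255],
    [-1.1, -6.6, 8.3, 0, 0, -2.8, 255],
    [-1.3, -7.9, 8.55, 0, 0, -3.2, 255],
  ],
)

```text
time_s: 5.25
eef_pos: [0.464, 0.1206, 0.2535]
ee_rot: [179.8, -0.0, 94.2]
force: [1.2, -1.0, -4.2]
opening: 0.011
grip_force: 59.1
```

Request:
drive_tool(
  deltas=[
    [-0.1, -1.2, 0, 0, 0, -0.3, 255],
    [-0.2, -2.4, 0, 0, 0, -0.6, 255],
    [-0.3, -3.5, 0, 0, 0, -0.8, 255],
    [-0.4, -4.5, 0, 0, 0, -1.0, 255],
    [-0.5, -5.4, 0, 0, 0, -1.1, 255],
    [-0.6, -6.0, 0, 0, 0, -1.1, 255],
    [-0.64, -6.4, 0, 0, 0, -1.1, 255],
    [-0.64, -6.55, 0, 0, 0, -1.1, 255],
    [-0.64, -6.55, 0, 0, 0, -1.1, 255],
    [-0.64, -6.55, 0, 0, 0, -1.1, 255],
  ],
)

```text
time_s: 6.08
eef_pos: [0.4482, -0.0416, 0.2512]
ee_rot: [180.0, -0.0, 87.7]
force: [0.2, -0.2, -4.6]
opening: 0.0105
grip_force: 59.1
```

Run:
```python
from h import *
import pickle
o=readout.observe();print(o['time_s'],o['eef_pos'],o['ee_rot'],o['joint_positions'].round(1))
f=grab('wrist','w2.png');pickle.dump((o,f),open('w2.pkl','wb'))
for p in ([.5944,-.1329,.13],[.6019,.0466,.13]):print(proj(f,p))
```

```text
6.0833 [ 0.44824004 -0.0415748   0.25116099] [ 1.79983754e+02 -3.41837197e-02  8.76856268e+01] [ 27.8  10.6 -33.5 109.4   6.6  61.9 -10.7]
[488.90712883 287.47216399]
[524.91183385  70.80845277]
```

View pics/w2.png

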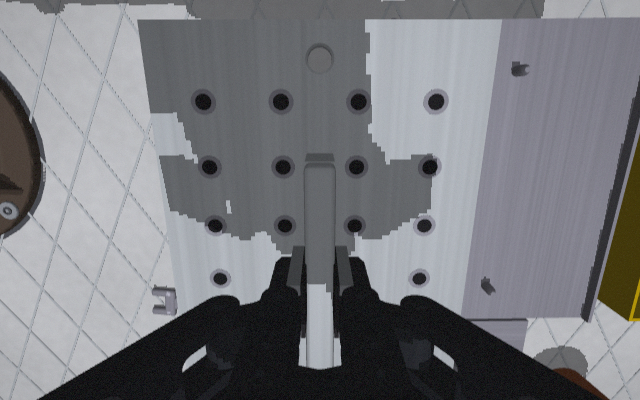

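The wrist view shows the pins at about (487,285) and (520,69), the plate's far locating hole at (319,58), and the small holes in symmetric rows. I'll zoom on the pins and get the hole centres numerically.

Run:
```python
from h import *
import pickle
o,f=pickle.load(open('w2.pkl','rb'));im=f['frame'];g=cv2.cvtColor(im,cv2.COLOR_BGR2GRAY)
f1=pickle.load(open('w1.pkl','rb'));g1=cv2.cvtColor(f1['frame'],cv2.COLOR_BGR2GRAY)
def blobs(g,x0,x1,y0,y1,th,lo,hi):
    m=((g<th)*255).astype(np.uint8);n,_,st,c=cv2.connectedComponentsWithStats(m)
    return np.array([c[i] for i in range(1,n) if lo<st[i,4]<hi and x0<c[i][0]<x1 and y0<c[i][1]<y1 and 0.6<st[i,2]/st[i,3]<1.6])
b=blobs(g,170,450,85,290,45,60,800);b1=blobs(g1,240,400,90,270,50,15,200)
print(b.round(1).tolist());print(b1.round(1).tolist())
P=np.array([ray(f1,*c,.006)[:2] for c in b1]); a=np.radians(23.42)
R=np.array([[np.cos(a),np.sin(a)],[-np.sin(a),np.cos(a)]]);print(((P-[.496,.3185])@R.T*1000).round(1).tolist())
big=lambda x,y,w,h,s:cv2.resize(im[y:y+h,x:x+w],None,fx=s,fy=s,interpolation=cv2.INTER_CUBIC)
cv2.imwrite('pics/c2.png',np.hstack([big(495,50,50,40,8),big(465,265,50,40,8)]).repeat(1,0)); cv2.imwrite('pics/c2.png',np.vstack([cv2.imread('pics/c2.png'),np.hstack([big(295,38,50,40,8)]*2)]))
```

```text
[[202.7, 101.6], [280.5, 101.5], [358.1, 101.5], [435.8, 101.4], [209.1, 166.7], [282.6, 166.8], [356.1, 166.7], [429.5, 166.7], [354.3, 225.4], [214.8, 225.3], [284.6, 225.5], [423.9, 225.3], [219.8, 278.4], [418.9, 278.4]]
[[257.1, 99.3], [299.0, 99.3], [340.9, 99.3], [382.8, 99.2], [258.9, 135.6], [299.5, 135.6], [340.1, 135.6], [380.9, 135.5], [260.8, 169.6], [300.1, 169.7], [339.6, 169.8], [379.0, 169.7], [262.2, 201.6], [300.9, 201.7], [339.0, 201.7], [377.3, 201.7], [264.0, 232.2], [301.1, 232.3], [338.3, 232.4], [375.8, 232.3], [265.4, 261.0], [301.8, 261.0], [338.0, 261.0], [374.4, 261.0]]
[[-51.7, 73.7], [-17.5, 73.7], [16.7, 73.7], [50.8, 73.7], [-51.7, 44.4], [-17.5, 44.5], [16.5, 44.5], [50.8, 44.6], [-51.6, 15.4], [-17.6, 15.4], [16.6, 15.3], [50.7, 15.4], [-51.7, -13.6], [-17.3, -13.6], [16.6, -13.6], [50.7, -13.6], [-51.5, -42.9], [-17.6, -43.0], [16.5, -43.0], [50.8, -42.8], [-51.6, -72.1], [-17.4, -72.0], [16.7, -71.9], [50.9, -71.8]]
```

View pics/c2.png

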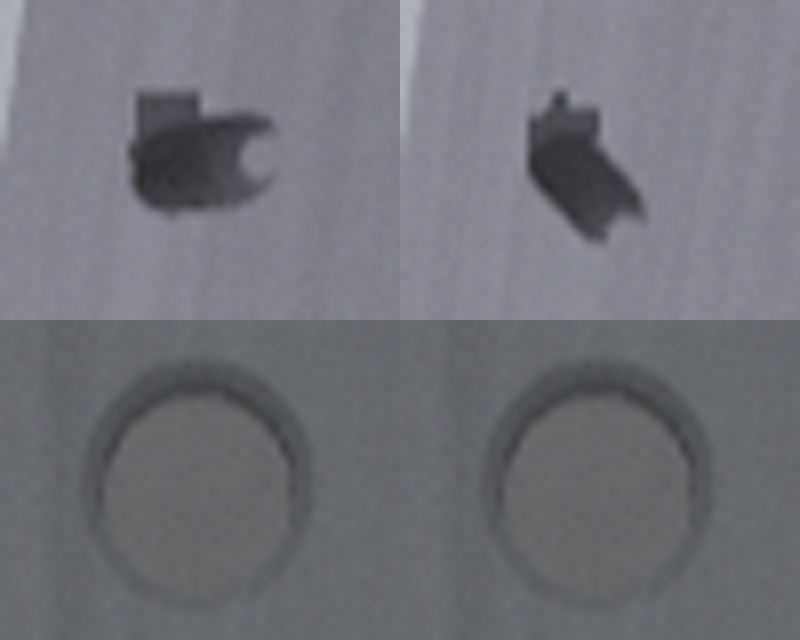

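Zoomed, pin 1's foot is at about (516.4,70.4) with its tip at (527.3,69.8). Pin 2's foot is at about (485.6,284.4) with its tip at (493,292.8), and the locating hole's centre is at about (319.5,58.5).

Run:
```python
from h import *
import pickle
o,f=pickle.load(open('w2.pkl','rb'));K,R,c=fix(f)
for n,ft,tp in (('b',(516.4,70.4),(527.3,69.8)),('a',(485.6,284.4),(493,292.8))):
    print(n,ray(f,*ft,.125).round(4),ray(f,*tp,.139).round(4))
b=np.array([[202.7,101.6],[280.5,101.5],[358.1,101.5],[435.8,101.4],[209.1,166.7],[282.6,166.8],[356.1,166.7],[429.5,166.7],[214.8,225.3],[284.6,225.5],[354.3,225.4],[423.9,225.3],[219.8,278.4],[418.9,278.4]])
X=np.array([-51,-17,17,51]);Y=[72.5,43.5,14.5,-14.5]
obj=np.array([[x,y,0] for y in Y for x in X]);obj=np.delete(obj,[13,14],0)/1000
ok,r,t=cv2.solvePnP(obj,b,K,None);Rp=cv2.Rodrigues(r)[0]
Rw=R@Rp;print('reproj',np.abs(cv2.projectPoints(obj,r,t,K,None)[0][:,0]-b).max())
cen=R@t[:,0]+c;print('plate top centre',cen.round(4),'y axis deg',np.degrees(np.arctan2(Rw[1,1],Rw[0,1]))-90,'z',Rw[:,2].round(4))
print('TCP minus centre',(o['eef_pos']-cen).round(4),proj(f,cen+Rw[:,1]*.09))
```

```text
b [0.5984 0.0474 0.125 ] [0.5984 0.0468 0.139 ]
a [ 0.5938 -0.1328  0.125 ] [ 0.5936 -0.1326  0.139 ]
reproj 0.15331906190090194
plate top centre [ 0.4479 -0.0402  0.2402] y axis deg -2.3203333577534835 z [7.e-04 4.e-04 1.e+00]
TCP minus centre [ 0.0003 -0.0014  0.011 ] [319.27385357  58.30131083]
```

Relative to the plate, the pins need +148.1 mm in x, -2.6 mm in y and +0.8° of turn. I'll move over them, stay 15 mm above the tips, and look again.

Request:
drive_tool(
  deltas=[
    [0.6, -0.01, 0, 0, 0, 0.02, 255],
    [1.6, -0.02, 0, 0, 0, 0.05, 255],
    [2.8, -0.05, 0, 0, 0, 0.1, 255],
    [4.0, -0.08, -0.3, 0, 0, 0.14, 255],
    [5.0, -0.1, -0.9, 0, 0, 0.14, 255],
    [5.6, -0.1, -1.7, 0, 0, 0.14, 255],
    [5.93, -0.1, -2.4, 0, 0, 0.14, 255],
    [5.93, -0.1, -2.9, 0, 0, 0.14, 255],
    [5.93, -0.1, -3.1, 0, 0, 0.14, 255],
    [5.93, -0.1, -3.1, 0, 0, 0.14, 255],
  ],
)

```text
time_s: 6.97
eef_pos: [0.5955, -0.044, 0.172]
ee_rot: [-179.8, -0.0, 88.6]
force: [0.6, 1.1, -5.1]
opening: 0.0108
grip_force: 59.2
```

Run:
```python
from h import *
import pickle
f=grab('wrist','w3.png');o=readout.observe();s=grab('scene','s3.png');d=grab('side','d3.png');pickle.dump((o,f,s,d),open('w3.pkl','wb'))
print(o['time_s'],o['eef_pos'],o['ee_rot'],o['force'])
u,v=proj(f,o['eef_pos']-[.0003,-.0014,.011]+np.array([.0024,.09,0])).astype(int);print(u,v)
print('pin b tip',proj(f,[.5984,.0472,.139]),'side holes')
big=lambda im,x,y,w,h,k:cv2.resize(im[y:y+h,x:x+w],None,fx=k,fy=k,interpolation=cv2.INTER_CUBIC)
cv2.imwrite('pics/c3.png',np.vstack([np.hstack([big(f['frame'],u-25,max(v-20,0),50,40,8),big(d['frame'],330,170,50,40,8)]),big(s['frame'],190,170,120,42,6.667)[:280,:800]]))
```

```text
7.0167 [ 0.59603174 -0.04418506  0.1733185 ] [-1.79939177e+02 -2.89319852e-02  8.85360290e+01] [-0.33641137  0.33467016 -4.716051  ]
321 58
pin b tip [321.54420469  63.73380851] side holes
```

View pics/c3.png

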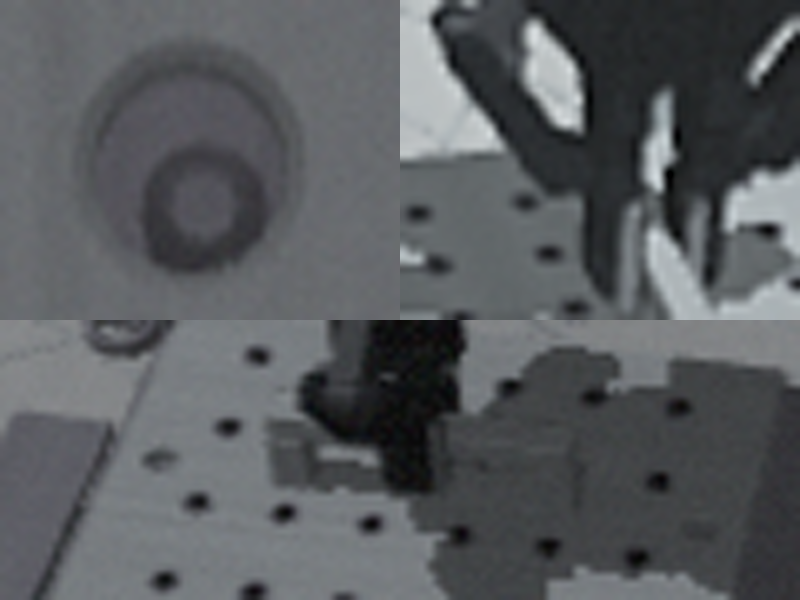

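Pin b's tip shows inside the hole at (321.4,63.4), against a hole centre at about (319.8,57.4). I'll work out the residual offset.

Run:
```python
from h import *
import pickle
o,f,s,d=pickle.load(open('w3.pkl','rb'));z=o['eef_pos'][2]
h=ray(f,319.75,57.4,z-.011);p=ray(f,321.4,63.4,.139);print('hole b',h,'pin b',p,(p-h)[:2]*1000)
print('plate centre pred',o['eef_pos']-[.0003,-.0014,.011])
h=ray(s,190+160/6.667,170+140/6.667,z-.011);print('hole a scene',h, 'hole b scene',ray(s,190+700/6.667,170+211/6.667,z-.011))
b=[] 
g=cv2.cvtColor(f['frame'],cv2.COLOR_BGR2GRAY);m=((g<45)*255).astype(np.uint8);n,_,st,c=cv2.connectedComponentsWithStats(m)
b=[c[i] for i in range(1,n) if 60<st[i,4]<800 and 170<c[i][0]<450 and 85<c[i][1]<290 and .6<st[i,2]/st[i,3]<1.6]
b=sorted(b,key=lambda q:(round(q[1]/20),q[0]));print(np.round(b,1).tolist())
```

```text
hole b [0.59761308 0.04757382 0.1623185 ] pin b [0.59833369 0.04735243 0.139     ] [ 0.72060963 -0.22139226]
plate centre pred [ 0.59573174 -0.04278506  0.1623185 ]
hole a scene [ 0.5956347  -0.13293396  0.1623185 ] hole b scene [0.6011774  0.04686057 0.1623185 ]
[[202.7, 101.6], [280.3, 101.5], [358.0, 101.4], [435.8, 101.4], [209.2, 166.7], [282.5, 166.7], [355.9, 166.7], [429.4, 166.7], [214.8, 225.3], [284.5, 225.4], [354.2, 225.4], [423.9, 225.3], [219.9, 278.4], [418.8, 278.4]]
```

The residual is about 0.5 mm, within the 1.25 mm clearance. I'll lower slowly and watch the force.

Request:
drive_tool(
  deltas=[
    [0.016, -0.005, -0.15, 0, 0, 0, 255],
    [0.016, -0.005, -0.3, 0, 0, 0, 255],
    [0.016, -0.005, -0.45, 0, 0, 0, 255],
    [0.016, -0.005, -0.58, 0, 0, 0, 255],
    [0.016, -0.005, -0.68, 0, 0, 0, 255],
    [0.016, -0.005, -0.78, 0, 0, 0, 255],
    [0.016, -0.005, -0.86, 0, 0, 0, 255],
    [0.016, -0.005, -0.94, 0, 0, 0, 255],
    [0.016, -0.005, -1.0, 0, 0, 0, 255],
    [0.016, -0.005, -1.0, 0, 0, 0, 255],
  ],
)

```text
time_s: 7.95
eef_pos: [0.5966, -0.0451, 0.1482]
ee_rot: [-180.0, -0.0, 88.5]
force: [-1.3, 1.2, -4.8]
opening: 0.0106
grip_force: 59.3
```

Request:
drive_tool(
  deltas=[
    [0, 0, -0.05, 0, 0, 0, 255],
    [0, 0, -0.1, 0, 0, 0, 255],
    [0, 0, -0.15, 0, 0, 0, 255],
    [0, 0, -0.19, 0, 0, 0, 255],
    [0, 0, -0.22, 0, 0, 0, 255],
    [0, 0, -0.24, 0, 0, 0, 255],
    [0, 0, -0.26, 0, 0, 0, 255],
    [0, 0, -0.26, 0, 0, 0, 255],
    [0, 0, -0.26, 0, 0, 0, 255],
    [0, 0, -0.26, 0, 0, 0, 255],
  ],
)

```text
time_s: 8.78
eef_pos: [0.5967, -0.0451, 0.143]
ee_rot: [180.0, 0.0, 88.5]
force: [-5.1, 2.4, 6.9]
opening: 0.0108
grip_force: 60.9
```

The deck now carries the plate (force went from -5 to +7 N). I'll press very slightly and open slowly.

Request:
drive_tool(
  deltas=[
    [0, 0, -0.03, 0, 0, 0, 255],
    [0, 0, -0.03, 0, 0, 0, 255],
    [0, 0, -0.03, 0, 0, 0, 230],
    [0, 0, -0.03, 0, 0, 0, 210],
    [0, 0, -0.03, 0, 0, 0, 190],
    [0, 0, -0.03, 0, 0, 0, 160],
    [0, 0, -0.03, 0, 0, 0, 120],
    [0, 0, -0.03, 0, 0, 0, 120],
    [0, 0, -0.03, 0, 0, 0, 120],
    [0, 0, -0.03, 0, 0, 0, 120],
  ],
  squeeze=20,
)

```text
time_s: 9.62
eef_pos: [0.5968, -0.0454, 0.1412]
ee_rot: [-180.0, 0.0, 88.5]
force: [0.1, 0.2, 0.2]
opening: 0.0454
grip_force: 0.0
```

Run:
```python
from h import *
import pickle
f=grab('wrist','w4.png');o=readout.observe();print(o['time_s'],o['eef_pos'],o['force'],o['opening'],o['grip_force'])
K,R,c=fix(f)
g=cv2.cvtColor(f['frame'],cv2.COLOR_BGR2GRAY);m=((g<45)*255).astype(np.uint8);n,_,st,cc=cv2.connectedComponentsWithStats(m)
b=np.array(sorted([cc[i] for i in range(1,n) if 60<st[i,4]<800 and 150<cc[i][0]<480 and 60<cc[i][1]<300 and .6<st[i,2]/st[i,3]<1.6],key=lambda q:(round(q[1]/20),q[0])));print(b.round(1).tolist())
```

```text
9.6667 [ 0.59676908 -0.04536978  0.14122375] [0.98199637 0.298551   0.79957502] 0.04558805854009425 0.0
[[201.3, 100.6], [279.9, 100.6], [358.6, 100.8], [437.2, 101.0], [207.6, 166.8], [282.1, 166.8], [356.3, 166.8], [430.7, 166.9], [213.5, 226.1], [283.8, 226.0], [354.5, 226.1], [424.7, 226.1], [285.7, 279.6], [352.5, 279.8]]
```

```bash
cat >> h.py <<'E'
def plate_pose(f,b):
    K,R,c=fix(f); Y=[72.5,43.5,14.5,-14.5,-43.5,-72.5]; obj=[];img=[]
    grid=np.array([[x,y,0] for y in Y for x in (-51,-17,17,51)])/1000
    return K,R,c,grid
E
python3 - <<'E'
from h import *
f=grab('wrist');K,R,c=fix(f)
b=np.array([[201.3,100.6],[279.9,100.6],[358.6,100.8],[437.2,101.0],[207.6,166.8],[282.1,166.8],[356.3,166.8],[430.7,166.9],[213.5,226.1],[283.8,226.0],[354.5,226.1],[424.7,226.1],[285.7,279.6],[352.5,279.8]])
obj=np.array([[x,y,0] for y in (72.5,43.5,14.5,-14.5) for x in (-51,-17,17,51)])/1000;obj=np.delete(obj,[12,15],0)
ok,r,t=cv2.solvePnP(obj,b,K,None);Rw=R@cv2.Rodrigues(r)[0]
cen=R@t[:,0]+c;print('top centre',cen.round(4),'tilt deg',np.degrees(np.arccos(Rw[2,2])),Rw[:,2].round(4),'yaw',np.degrees(np.arctan2(Rw[1,1],Rw[0,1]))-90)
E
```

```text
top centre [ 0.5964 -0.0437  0.132 ] tilt deg 0.15128275109978803 [2.5e-03 7.0e-04 1.0e+00] yaw -1.6378267974454133
```

The plate lies flush (tilt 0.15°, centred on the pins, yaw matching). Now I'll lift off the handle and go over to the drum, turning the tool 90°.

Request:
drive_tool(
  deltas=[
    [0, 0, 0.4, 0, 0, 0, 120],
    [0, 0, 1.1, 0, 0, 0, 120],
    [0, 0, 1.9, 0, 0, 0, 120],
    [0, -0.2, 2.8, 0, 0, -0.6, 70],
    [0, -0.5, 3.7, 0, 0, -1.6, 70],
    [-0.03, -1.0, 4.4, 0, 0, -2.7, 70],
    [-0.06, -1.6, 4.9, 0, 0, -3.8, 70],
    [-0.09, -2.3, 5.2, 0, 0, -4.9, 70],
    [-0.12, -3.1, 5.2, 0, 0, -6.0, 70],
    [-0.15, -4.0, 5.2, 0, 0, -7.1, 70],
  ],
)

```text
time_s: 10.55
eef_pos: [0.5934, -0.1452, 0.2731]
ee_rot: [179.9, -0.1, 45.6]
force: [0.5, 0.9, 0.2]
opening: 0.0618
grip_force: 0.0
```

Request:
drive_tool(
  deltas=[
    [-0.02, -1, 0, 0, 0, -1.1, 70],
    [-0.05, -2, 0, 0, 0, -2.2, 70],
    [-0.08, -3, 0, 0, 0, -3.3, 70],
    [-0.1, -3.8, 0, 0, 0, -4.4, 70],
    [-0.12, -4.4, 0, 0, 0, -5.5, 70],
    [-0.12, -4.7, 0, 0, 0, -6.6, 70],
    [-0.12, -4.7, 0, 0, 0, -7.5, 70],
    [-0.12, -4.7, 0, 0, 0, -7.92, 70],
    [-0.12, -4.7, 0, 0, 0, -7.92, 70],
    [-0.12, -4.7, 0, 0, 0, -7.92, 70],
  ],
)

```text
time_s: 11.38
eef_pos: [0.5901, -0.2625, 0.2719]
ee_rot: [-180.0, -0.0, -1.5]
force: [0.2, -0.2, -0.7]
opening: 0.0618
grip_force: 0.0
```

Run:
```python
from h import *
import pickle
f=grab('wrist','w5.png');o=readout.observe();pickle.dump((o,f),open('w5.pkl','wb'))
print(o['time_s'],o['eef_pos'],o['ee_rot'],o['force'],o['opening'],o['joint_positions'].round(1))
y=np.array([.0286,.9996,0]);x=np.array([.9996,-.0286,0]);c=np.array([.59,-.2631,.175])
for p in (c,c+.018*y,c-.018*y,c+.04*x-.0107*np.array([0,0,1])-.018*y,c+.04*x-.0107*np.array([0,0,1])+.018*y):print(proj(f,p).round(1))
```

```text
11.4333 [ 0.5901066  -0.2625232   0.27179848] [-1.79998737e+02 -2.66188851e-02 -1.51672948e+00] [0.62852644 0.99347887 0.28780534] 0.062162914336020496 [ 24.5  25.8  -8.   83.    3.6  71.5 -75.4]
[321.8 202.2]
[297.5 202.1]
[346.  202.2]
[346.2 146.2]
[297.5 146.2]
```

View pics/w5.png

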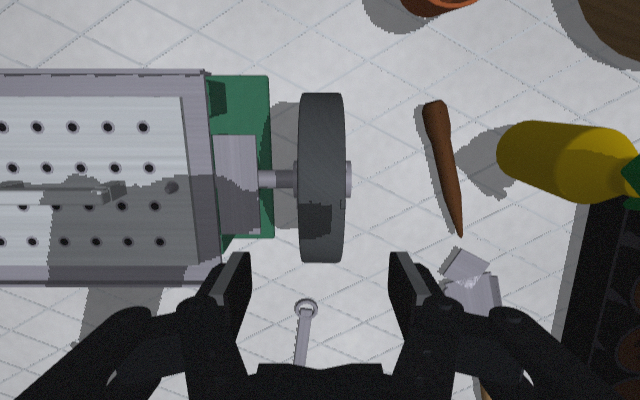

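The drum's rim spans columns 298–346, exactly as predicted, and both open fingers clear it. The dibber (440,170) and wrench (305,310) lie well outside. I'll go down and pinch the rim at the top.

Request:
drive_tool(
  deltas=[
    [0, -0.02, -0.8, 0, 0, 0, 70],
    [0, -0.02, -1.8, 0, 0, 0, 70],
    [0, -0.02, -2.9, 0, 0, 0, 70],
    [0, -0.02, -3.9, 0, 0, 0, 70],
    [0, -0.02, -4.6, 0, 0, 0, 70],
    [0, -0.02, -5.03, 0, 0, 0, 70],
    [0, -0.02, -5.03, 0, 0, 0, 255],
    [0, -0.02, -5.03, 0, 0, 0, 255],
    [0, -0.02, -5.03, 0, 0, 0, 255],
    [0, -0.02, -5.03, 0, 0, 0, 255],
  ],
  squeeze=50,
)

```text
time_s: 12.27
eef_pos: [0.5903, -0.2637, 0.1465]
ee_rot: [180.0, -0.1, -1.7]
force: [-0.6, -1.6, -2.8]
opening: 0.035
grip_force: 55.0
```

Request:
drive_tool(
  deltas=[
    [0, 0, 0, 0, 0, 0, 255],
    [0, 0, 0, 0, 0, 0, 255],
    [0, 0, 0, 0, 0, 0, 255],
    [0, 0, 0, 0, 0, 0, 255],
    [0, 0, 0, 0, 0, 0, 255],
    [0, 0, 0, 0, 0, 0, 255],
    [0, 0, 0, 0, 0, 0, 255],
    [0, 0, 0, 0, 0, 0, 255],
    [0, 0, 0, 0, 0, 0, 255],
    [0, 0, 0, 0, 0, 0, 255],
  ],
)

```text
time_s: 13.1
eef_pos: [0.5903, -0.2636, 0.1464]
ee_rot: [180.0, -0.1, -1.7]
force: [-2.9, -1.6, 7.2]
opening: 0.035
grip_force: 56.1
```

Run:
```python
import numpy as np
for a,b in ((0,20),(20,0)):
    print([[round(.07*(np.sin(np.radians(t))-np.sin(np.radians(a)))/.025,3),round(-.0286*.07*(np.sin(np.radians(t))-np.sin(np.radians(a)))/.025,3),round(.07*(np.cos(np.radians(t))-np.cos(np.radians(a)))/.025,3)] for t in np.linspace(a,b,11)[1:]])
```

```text
[[np.float64(0.098), np.float64(-0.003), np.float64(-0.002)], [np.float64(0.195), np.float64(-0.006), np.float64(-0.007)], [np.float64(0.293), np.float64(-0.008), np.float64(-0.015)], [np.float64(0.39), np.float64(-0.011), np.float64(-0.027)], [np.float64(0.486), np.float64(-0.014), np.float64(-0.043)], [np.float64(0.582), np.float64(-0.017), np.float64(-0.061)], [np.float64(0.677), np.float64(-0.019), np.float64(-0.083)], [np.float64(0.772), np.float64(-0.022), np.float64(-0.108)], [np.float64(0.865), np.float64(-0.025), np.float64(-0.137)], [np.float64(0.958), np.float64(-0.027), np.float64(-0.169)]]
[[np.float64(-0.092), np.float64(0.003), np.float64(0.032)], [np.float64(-0.186), np.float64(0.005), np.float64(0.06)], [np.float64(-0.28), np.float64(0.008), np.float64(0.086)], [np.float64(-0.376), np.float64(0.011), np.float64(0.108)], [np.float64(-0.471), np.float64(0.013), np.float64(0.126)], [np.float64(-0.568), np.float64(0.016), np.float64(0.142)], [np.float64(-0.665), np.float64(0.019), np.float64(0.154)], [np.float64(-0.762), np.float64(0.022), np.float64(0.162)], [np.float64(-0.86), np.float64(0.025), np.float64(0.167)], [np.float64(-0.958), np.float64(0.027), np.float64(0.169)]]
```

Gripped (opening 35 mm, 56 N). Now I'll turn the drum in 20° strokes and read the tangential force.

Request:
drive_tool(
  deltas=[
    [0.098, -0.003, -0.002, 0, 0, 0, 255],
    [0.195, -0.006, -0.007, 0, 0, 0, 255],
    [0.293, -0.008, -0.015, 0, 0, 0, 255],
    [0.39, -0.011, -0.027, 0, 0, 0, 255],
    [0.486, -0.014, -0.043, 0, 0, 0, 255],
    [0.582, -0.017, -0.061, 0, 0, 0, 255],
    [0.677, -0.019, -0.083, 0, 0, 0, 255],
    [0.772, -0.022, -0.108, 0, 0, 0, 255],
    [0.865, -0.025, -0.137, 0, 0, 0, 255],
    [0.958, -0.027, -0.169, 0, 0, 0, 255],
  ],
)

```text
time_s: 13.93
eef_pos: [0.611, -0.2643, 0.1423]
ee_rot: [180.0, 0.3, -1.7]
force: [-14.1, 1.7, 16.9]
opening: 0.0353
grip_force: 60.3
```

Request:
drive_tool(
  deltas=[
    [0.091, -0.003, -0.035, 0, 0, 0, 255],
    [0.181, -0.005, -0.073, 0, 0, 0, 255],
    [0.27, -0.008, -0.115, 0, 0, 0, 255],
    [0.357, -0.01, -0.159, 0, 0, 0, 255],
    [0.442, -0.013, -0.206, 0, 0, 0, 255],
    [0.526, -0.015, -0.257, 0, 0, 0, 255],
    [0.608, -0.017, -0.31, 0, 0, 0, 255],
    [0.688, -0.02, -0.366, 0, 0, 0, 255],
    [0.766, -0.022, -0.425, 0, 0, 0, 255],
    [0.842, -0.024, -0.486, 0, 0, 0, 255],
  ],
)

```text
time_s: 14.77
eef_pos: [0.6336, -0.2649, 0.1309]
ee_rot: [180.0, 0.1, -1.7]
force: [-9.5, 2.7, 15.9]
opening: 0.0354
grip_force: 63.8
```

Run:
```python
from h import *
o=readout.observe();print(o['eef_pos'],o['ee_rot'],o['force'],o['ft_torque'])
```

```text
[ 0.63361072 -0.26491045  0.13085141] [ 1.79965060e+02  1.18117948e-01 -1.68159892e+00] [-9.51281218  2.66921361 15.90157849] [0.58499226 2.60210079 0.16097852]
```

Request:
drive_tool(
  deltas=[
    [-0.076, 0.002, 0.061, 0, 0, 0, 255],
    [-0.154, 0.004, 0.12, 0, 0, 0, 255],
    [-0.234, 0.007, 0.176, 0, 0, 0, 255],
    [-0.316, 0.009, 0.229, 0, 0, 0, 255],
    [-0.4, 0.011, 0.28, 0, 0, 0, 255],
    [-0.485, 0.014, 0.327, 0, 0, 0, 255],
    [-0.572, 0.016, 0.371, 0, 0, 0, 255],
    [-0.661, 0.019, 0.413, 0, 0, 0, 255],
    [-0.751, 0.021, 0.451, 0, 0, 0, 255],
    [-0.842, 0.024, 0.486, 0, 0, 0, 255],
  ],
)

```text
time_s: 15.6
eef_pos: [0.6157, -0.2644, 0.141]
ee_rot: [180.0, -0.2, -1.6]
force: [9.0, -4.1, -9.5]
opening: 0.0351
grip_force: 56.7
```

Request:
drive_tool(
  deltas=[
    [-0.092, 0.003, 0.032, 0, 0, 0, 255],
    [-0.186, 0.005, 0.06, 0, 0, 0, 255],
    [-0.28, 0.008, 0.086, 0, 0, 0, 255],
    [-0.376, 0.011, 0.108, 0, 0, 0, 255],
    [-0.471, 0.013, 0.126, 0, 0, 0, 255],
    [-0.568, 0.016, 0.142, 0, 0, 0, 255],
    [-0.665, 0.019, 0.154, 0, 0, 0, 255],
    [-0.762, 0.022, 0.162, 0, 0, 0, 255],
    [-0.86, 0.025, 0.167, 0, 0, 0, 255],
    [-0.958, 0.027, 0.169, 0, 0, 0, 255],
  ],
)

```text
time_s: 16.43
eef_pos: [0.5931, -0.2638, 0.1462]
ee_rot: [179.9, -0.4, -1.6]
force: [11.5, -3.4, -7.1]
opening: 0.0354
grip_force: 54.7
```

Request:
drive_tool(
  deltas=[
    [-0.098, 0.003, -0.002, 0, 0, 0, 255],
    [-0.195, 0.006, -0.007, 0, 0, 0, 255],
    [-0.293, 0.008, -0.015, 0, 0, 0, 255],
    [-0.39, 0.011, -0.027, 0, 0, 0, 255],
    [-0.486, 0.014, -0.043, 0, 0, 0, 255],
    [-0.582, 0.017, -0.061, 0, 0, 0, 255],
    [-0.677, 0.019, -0.083, 0, 0, 0, 255],
    [-0.772, 0.022, -0.108, 0, 0, 0, 255],
    [-0.865, 0.025, -0.137, 0, 0, 0, 255],
    [-0.958, 0.027, -0.169, 0, 0, 0, 255],
  ],
)

```text
time_s: 17.27
eef_pos: [0.571, -0.2632, 0.1441]
ee_rot: [179.9, -0.6, -1.6]
force: [9.1, -2.7, 8.0]
opening: 0.0351
grip_force: 56.4
```

Request:
drive_tool(
  deltas=[
    [-0.091, 0.003, -0.035, 0, 0, 0, 255],
    [-0.181, 0.005, -0.073, 0, 0, 0, 255],
    [-0.27, 0.008, -0.115, 0, 0, 0, 255],
    [-0.357, 0.01, -0.159, 0, 0, 0, 255],
    [-0.442, 0.013, -0.206, 0, 0, 0, 255],
    [-0.526, 0.015, -0.257, 0, 0, 0, 255],
    [-0.608, 0.017, -0.31, 0, 0, 0, 255],
    [-0.688, 0.02, -0.366, 0, 0, 0, 255],
    [-0.766, 0.022, -0.425, 0, 0, 0, 255],
    [-0.842, 0.024, -0.486, 0, 0, 0, 255],
  ],
)

```text
time_s: 18.1
eef_pos: [0.5492, -0.2626, 0.1331]
ee_rot: [179.9, -0.6, -1.6]
force: [-0.8, 2.0, 20.6]
opening: 0.0352
grip_force: 62.6
```

Request:
drive_tool(
  deltas=[
    [0.076, -0.002, 0.061, 0, 0, 0, 255],
    [0.154, -0.004, 0.12, 0, 0, 0, 255],
    [0.234, -0.007, 0.176, 0, 0, 0, 255],
    [0.316, -0.009, 0.229, 0, 0, 0, 255],
    [0.4, -0.011, 0.28, 0, 0, 0, 255],
    [0.485, -0.014, 0.327, 0, 0, 0, 255],
    [0.572, -0.016, 0.371, 0, 0, 0, 255],
    [0.661, -0.019, 0.413, 0, 0, 0, 255],
    [0.751, -0.021, 0.451, 0, 0, 0, 255],
    [0.842, -0.024, 0.486, 0, 0, 0, 255],
  ],
)

```text
time_s: 18.93
eef_pos: [0.5576, -0.2627, 0.1377]
ee_rot: [-179.9, 1.0, -1.8]
force: [-20.4, -0.4, -1.1]
opening: 0.0351
grip_force: 60.3
```

Request:
drive_tool(
  deltas=[
    [0.092, -0.003, 0.032, 0, 0, 0, 255],
    [0.186, -0.005, 0.06, 0, 0, 0, 255],
    [0.28, -0.008, 0.086, 0, 0, 0, 255],
    [0.376, -0.011, 0.108, 0, 0, 0, 255],
    [0.471, -0.013, 0.126, 0, 0, 0, 255],
    [0.568, -0.016, 0.142, 0, 0, 0, 255],
    [0.665, -0.019, 0.154, 0, 0, 0, 255],
    [0.762, -0.022, 0.162, 0, 0, 0, 255],
    [0.86, -0.025, 0.167, 0, 0, 0, 255],
    [0.958, -0.027, 0.169, 0, 0, 0, 255],
  ],
)

```text
time_s: 19.77
eef_pos: [0.5827, -0.2634, 0.143]
ee_rot: [-179.9, 0.9, -1.7]
force: [-19.4, 0.9, 5.7]
opening: 0.0351
grip_force: 62.3
```

Mean torque over both directions is about +0.2 N·m, so the heavy side is on the robot's (-x) side. Pad twisting adds a lot of friction, so I'll use a softer grip for cleaner readings and carry on in the negative direction.

Request:
drive_tool(
  deltas=[
    [-0.098, 0.003, -0.002, 0, 0, 0, 255],
    [-0.195, 0.006, -0.007, 0, 0, 0, 255],
    [-0.293, 0.008, -0.015, 0, 0, 0, 255],
    [-0.39, 0.011, -0.027, 0, 0, 0, 255],
    [-0.486, 0.014, -0.043, 0, 0, 0, 255],
    [-0.582, 0.017, -0.061, 0, 0, 0, 255],
    [-0.677, 0.019, -0.083, 0, 0, 0, 255],
    [-0.772, 0.022, -0.108, 0, 0, 0, 255],
    [-0.865, 0.025, -0.137, 0, 0, 0, 255],
    [-0.958, 0.027, -0.169, 0, 0, 0, 255],
  ],
  squeeze=25,
)

```text
time_s: 20.6
eef_pos: [0.5705, -0.2631, 0.1418]
ee_rot: [179.9, -0.5, -1.6]
force: [13.1, -4.9, -8.6]
opening: 0.0352
grip_force: 58.7
```

Request:
drive_tool(
  deltas=[
    [-0.091, 0.003, -0.035, 0, 0, 0, 255],
    [-0.181, 0.005, -0.073, 0, 0, 0, 255],
    [-0.27, 0.008, -0.115, 0, 0, 0, 255],
    [-0.357, 0.01, -0.159, 0, 0, 0, 255],
    [-0.442, 0.013, -0.206, 0, 0, 0, 255],
    [-0.526, 0.015, -0.257, 0, 0, 0, 255],
    [-0.608, 0.017, -0.31, 0, 0, 0, 255],
    [-0.688, 0.02, -0.366, 0, 0, 0, 255],
    [-0.766, 0.022, -0.425, 0, 0, 0, 255],
    [-0.842, 0.024, -0.486, 0, 0, 0, 255],
  ],
)

```text
time_s: 21.43
eef_pos: [0.5505, -0.2626, 0.1331]
ee_rot: [179.9, -0.7, -1.6]
force: [3.5, -1.4, 17.3]
opening: 0.035
grip_force: 63.9
```

Request:
drive_tool(
  deltas=[
    [0, 0, 0, 0, 0, 0, 70],
    [0, 0, 0, 0, 0, 0, 70],
    [0, 0, 0, 0, 0, 0, 70],
    [0.4, -0.011, 0.28, 0, 0, 0, 70],
    [1.1, -0.031, 0.56, 0, 0, 0, 70],
    [1.8, -0.051, 0.655, 0, 0, 0, 70],
    [2.5, -0.071, 0.56, 0, 0, 0, 70],
    [3.2, -0.091, 0.28, 0, 0, 0, 70],
    [3.6, -0.103, 0, 0, 0, 0, 70],
    [3.6, -0.103, 0, 0, 0, 0, 70],
  ],
)

```text
time_s: 22.27
eef_pos: [0.6358, -0.2633, 0.1268]
ee_rot: [-179.9, 0.1, -1.6]
force: [-0.1, 0.6, -0.3]
opening: 0.0617
grip_force: 0.0
```

Request:
drive_tool(
  deltas=[
    [0, 0, 0, 0, 0, 0, 255],
    [0, 0, 0, 0, 0, 0, 255],
    [0, 0, 0, 0, 0, 0, 255],
    [0, 0, 0, 0, 0, 0, 255],
    [0, 0, 0, 0, 0, 0, 255],
    [0, 0, 0, 0, 0, 0, 255],
    [0, 0, 0, 0, 0, 0, 255],
    [0, 0, 0, 0, 0, 0, 255],
    [0, 0, 0, 0, 0, 0, 255],
    [0, 0, 0, 0, 0, 0, 255],
  ],
)

```text
time_s: 23.1
eef_pos: [0.634, -0.2649, 0.1292]
ee_rot: [180.0, 0.1, -1.7]
force: [-5.7, -0.0, 0.7]
opening: 0.0359
grip_force: 29.2
```

Request:
drive_tool(
  deltas=[
    [-0.076, 0.002, 0.061, 0, 0, 0, 255],
    [-0.154, 0.004, 0.12, 0, 0, 0, 255],
    [-0.234, 0.007, 0.176, 0, 0, 0, 255],
    [-0.316, 0.009, 0.229, 0, 0, 0, 255],
    [-0.4, 0.011, 0.28, 0, 0, 0, 255],
    [-0.485, 0.014, 0.327, 0, 0, 0, 255],
    [-0.572, 0.016, 0.371, 0, 0, 0, 255],
    [-0.661, 0.019, 0.413, 0, 0, 0, 255],
    [-0.751, 0.021, 0.451, 0, 0, 0, 255],
    [-0.842, 0.024, 0.486, 0, 0, 0, 255],
  ],
)

```text
time_s: 23.93
eef_pos: [0.6142, -0.2643, 0.1416]
ee_rot: [180.0, -0.1, -1.7]
force: [4.3, -4.7, -11.0]
opening: 0.0359
grip_force: 26.4
```

Request:
drive_tool(
  deltas=[
    [-0.092, 0.003, 0.032, 0, 0, 0, 255],
    [-0.186, 0.005, 0.06, 0, 0, 0, 255],
    [-0.28, 0.008, 0.086, 0, 0, 0, 255],
    [-0.376, 0.011, 0.108, 0, 0, 0, 255],
    [-0.471, 0.013, 0.126, 0, 0, 0, 255],
    [-0.568, 0.016, 0.142, 0, 0, 0, 255],
    [-0.665, 0.019, 0.154, 0, 0, 0, 255],
    [-0.762, 0.022, 0.162, 0, 0, 0, 255],
    [-0.86, 0.025, 0.167, 0, 0, 0, 255],
    [-0.958, 0.027, 0.169, 0, 0, 0, 255],
  ],
)

```text
time_s: 24.77
eef_pos: [0.5924, -0.2638, 0.1472]
ee_rot: [179.9, -0.3, -1.6]
force: [7.5, -4.5, -6.3]
opening: 0.0353
grip_force: 26.0
```

Request:
drive_tool(
  deltas=[
    [-0.098, 0.003, -0.002, 0, 0, 0, 255],
    [-0.195, 0.006, -0.007, 0, 0, 0, 255],
    [-0.293, 0.008, -0.015, 0, 0, 0, 255],
    [-0.39, 0.011, -0.027, 0, 0, 0, 255],
    [-0.486, 0.014, -0.043, 0, 0, 0, 255],
    [-0.582, 0.017, -0.061, 0, 0, 0, 255],
    [-0.677, 0.019, -0.083, 0, 0, 0, 255],
    [-0.772, 0.022, -0.108, 0, 0, 0, 255],
    [-0.865, 0.025, -0.137, 0, 0, 0, 255],
    [-0.958, 0.027, -0.169, 0, 0, 0, 255],
  ],
)

```text
time_s: 25.6
eef_pos: [0.5711, -0.2631, 0.1454]
ee_rot: [179.9, -0.7, -1.6]
force: [8.5, -2.7, 6.2]
opening: 0.0358
grip_force: 27.3
```

Request:
drive_tool(
  deltas=[
    [-0.091, 0.003, -0.035, 0, 0, 0, 255],
    [-0.181, 0.005, -0.073, 0, 0, 0, 255],
    [-0.27, 0.008, -0.115, 0, 0, 0, 255],
    [-0.357, 0.01, -0.159, 0, 0, 0, 255],
    [-0.442, 0.013, -0.206, 0, 0, 0, 255],
    [-0.526, 0.015, -0.257, 0, 0, 0, 255],
    [-0.608, 0.017, -0.31, 0, 0, 0, 255],
    [-0.688, 0.02, -0.366, 0, 0, 0, 255],
    [-0.766, 0.022, -0.425, 0, 0, 0, 255],
    [-0.842, 0.024, -0.486, 0, 0, 0, 255],
  ],
)

```text
time_s: 26.43
eef_pos: [0.5501, -0.2626, 0.1346]
ee_rot: [179.8, -0.7, -1.6]
force: [3.2, -0.9, 19.1]
opening: 0.0358
grip_force: 31.4
```

Run:
```python
from h import *
o=readout.observe();print(o['eef_pos'],o['ee_rot'],o['force'],o['ft_torque'])
```

```text
[ 0.55009803 -0.26260291  0.13462467] [179.83487548  -0.68340972  -1.61800738] [ 3.15829112 -0.86980011 19.12077306] [ 0.04518666 -0.91215904 -0.0605839 ]
```

Resistance to negative turning rose from 0.55 to 0.95 N·m over this stroke, so the heavy side passed near the bottom. I'll regrip to centre the window there and sweep both ways.

Request:
drive_tool(
  deltas=[
    [0, 0, 0, 0, 0, 0, 70],
    [0, 0, 0, 0, 0, 0, 70],
    [0.4, -0.012, 0.23, 0, 0, 0, 70],
    [0.842, -0.024, 0.486, 0, 0, 0, 70],
    [0.842, -0.024, 0.486, 0, 0, 0, 70],
    [0.842, -0.024, 0.486, 0, 0, 0, 255],
    [0.842, -0.024, 0.486, 0, 0, 0, 255],
    [0.842, -0.024, 0.486, 0, 0, 0, 255],
    [0.842, -0.024, 0.486, 0, 0, 0, 255],
    [0.842, -0.024, 0.486, 0, 0, 0, 255],
  ],
)

```text
time_s: 27.27
eef_pos: [0.5652, -0.263, 0.1412]
ee_rot: [180.0, 0.1, -1.7]
force: [-0.6, -0.6, 1.9]
opening: 0.036
grip_force: 28.8
```

Request:
drive_tool(
  deltas=[
    [0, 0, 0, 0, 0, 0, 255],
    [-0.091, 0.003, -0.035, 0, 0, 0, 255],
    [-0.181, 0.005, -0.073, 0, 0, 0, 255],
    [-0.27, 0.008, -0.115, 0, 0, 0, 255],
    [-0.357, 0.01, -0.159, 0, 0, 0, 255],
    [-0.442, 0.013, -0.206, 0, 0, 0, 255],
    [-0.526, 0.015, -0.257, 0, 0, 0, 255],
    [-0.608, 0.017, -0.31, 0, 0, 0, 255],
    [-0.766, 0.022, -0.425, 0, 0, 0, 255],
    [-0.842, 0.024, -0.486, 0, 0, 0, 255],
  ],
)

```text
time_s: 28.1
eef_pos: [0.5496, -0.2626, 0.1324]
ee_rot: [179.9, -0.6, -1.6]
force: [6.1, -0.6, 15.6]
opening: 0.0354
grip_force: 32.4
```

Request:
drive_tool(
  deltas=[
    [0.076, -0.002, 0.061, 0, 0, 0, 255],
    [0.154, -0.004, 0.12, 0, 0, 0, 255],
    [0.234, -0.007, 0.176, 0, 0, 0, 255],
    [0.316, -0.009, 0.229, 0, 0, 0, 255],
    [0.4, -0.011, 0.28, 0, 0, 0, 255],
    [0.485, -0.014, 0.327, 0, 0, 0, 255],
    [0.572, -0.016, 0.371, 0, 0, 0, 255],
    [0.661, -0.019, 0.413, 0, 0, 0, 255],
    [0.751, -0.021, 0.451, 0, 0, 0, 255],
    [0.842, -0.024, 0.486, 0, 0, 0, 255],
  ],
)

```text
time_s: 28.93
eef_pos: [0.5613, -0.2628, 0.1389]
ee_rot: [-179.9, 0.6, -1.7]
force: [-10.0, -2.8, -4.0]
opening: 0.0356
grip_force: 29.4
```

Request:
drive_tool(
  deltas=[
    [0.092, -0.003, 0.032, 0, 0, 0, 255],
    [0.186, -0.005, 0.06, 0, 0, 0, 255],
    [0.28, -0.008, 0.086, 0, 0, 0, 255],
    [0.376, -0.011, 0.108, 0, 0, 0, 255],
    [0.471, -0.013, 0.126, 0, 0, 0, 255],
    [0.568, -0.016, 0.142, 0, 0, 0, 255],
    [0.665, -0.019, 0.154, 0, 0, 0, 255],
    [0.762, -0.022, 0.162, 0, 0, 0, 255],
    [0.86, -0.025, 0.167, 0, 0, 0, 255],
    [0.958, -0.027, 0.169, 0, 0, 0, 255],
  ],
)

```text
time_s: 29.77
eef_pos: [0.5853, -0.2635, 0.1438]
ee_rot: [-179.9, 0.6, -1.7]
force: [-13.2, -0.8, 2.7]
opening: 0.0354
grip_force: 30.1
```

Request:
drive_tool(
  deltas=[
    [0.098, -0.003, -0.002, 0, 0, 0, 255],
    [0.195, -0.006, -0.007, 0, 0, 0, 255],
    [0.293, -0.008, -0.015, 0, 0, 0, 255],
    [0.39, -0.011, -0.027, 0, 0, 0, 255],
    [0.486, -0.014, -0.043, 0, 0, 0, 255],
    [0.582, -0.017, -0.061, 0, 0, 0, 255],
    [0.677, -0.019, -0.083, 0, 0, 0, 255],
    [0.772, -0.022, -0.108, 0, 0, 0, 255],
    [0.865, -0.025, -0.137, 0, 0, 0, 255],
    [0.958, -0.027, -0.169, 0, 0, 0, 255],
  ],
)

```text
time_s: 30.6
eef_pos: [0.6101, -0.2642, 0.1404]
ee_rot: [-180.0, 0.5, -1.7]
force: [-12.8, 0.6, 7.1]
opening: 0.0354
grip_force: 31.7
```

Request:
drive_tool(
  deltas=[
    [0.091, -0.003, -0.035, 0, 0, 0, 255],
    [0.181, -0.005, -0.073, 0, 0, 0, 255],
    [0.27, -0.008, -0.115, 0, 0, 0, 255],
    [0.357, -0.01, -0.159, 0, 0, 0, 255],
    [0.442, -0.013, -0.206, 0, 0, 0, 255],
    [0.526, -0.015, -0.257, 0, 0, 0, 255],
    [0.608, -0.017, -0.31, 0, 0, 0, 255],
    [0.688, -0.02, -0.366, 0, 0, 0, 255],
    [0.766, -0.022, -0.425, 0, 0, 0, 255],
    [0.842, -0.024, -0.486, 0, 0, 0, 255],
  ],
)

```text
time_s: 31.43
eef_pos: [0.6325, -0.2649, 0.1294]
ee_rot: [-180.0, 0.3, -1.7]
force: [-9.8, -0.2, 12.0]
opening: 0.0357
grip_force: 34.0
```

Request:
drive_tool(
  deltas=[
    [-0.076, 0.002, 0.061, 0, 0, 0, 255],
    [-0.154, 0.004, 0.12, 0, 0, 0, 255],
    [-0.234, 0.007, 0.176, 0, 0, 0, 255],
    [-0.316, 0.009, 0.229, 0, 0, 0, 255],
    [-0.4, 0.011, 0.28, 0, 0, 0, 255],
    [-0.485, 0.014, 0.327, 0, 0, 0, 255],
    [-0.572, 0.016, 0.371, 0, 0, 0, 255],
    [-0.661, 0.019, 0.413, 0, 0, 0, 255],
    [-0.751, 0.021, 0.451, 0, 0, 0, 255],
    [-0.842, 0.024, 0.486, 0, 0, 0, 255],
  ],
)

```text
time_s: 32.27
eef_pos: [0.6144, -0.2643, 0.1404]
ee_rot: [180.0, -0.0, -1.7]
force: [5.4, -4.8, -11.2]
opening: 0.0357
grip_force: 28.2
```

Request:
drive_tool(
  deltas=[
    [-0.092, 0.003, 0.032, 0, 0, 0, 255],
    [-0.186, 0.005, 0.06, 0, 0, 0, 255],
    [-0.28, 0.008, 0.086, 0, 0, 0, 255],
    [-0.376, 0.011, 0.108, 0, 0, 0, 255],
    [-0.471, 0.013, 0.126, 0, 0, 0, 255],
    [-0.568, 0.016, 0.142, 0, 0, 0, 255],
    [-0.665, 0.019, 0.154, 0, 0, 0, 255],
    [-0.762, 0.022, 0.162, 0, 0, 0, 255],
    [-0.86, 0.025, 0.167, 0, 0, 0, 255],
    [-0.958, 0.027, 0.169, 0, 0, 0, 255],
  ],
)

```text
time_s: 33.1
eef_pos: [0.5926, -0.2637, 0.1459]
ee_rot: [180.0, -0.3, -1.6]
force: [9.7, -4.5, -7.2]
opening: 0.0357
grip_force: 27.0
```

Request:
drive_tool(
  deltas=[
    [-0.098, 0.003, -0.002, 0, 0, 0, 255],
    [-0.195, 0.006, -0.007, 0, 0, 0, 255],
    [-0.293, 0.008, -0.015, 0, 0, 0, 255],
    [-0.39, 0.011, -0.027, 0, 0, 0, 255],
    [-0.486, 0.014, -0.043, 0, 0, 0, 255],
    [-0.582, 0.017, -0.061, 0, 0, 0, 255],
    [-0.677, 0.019, -0.083, 0, 0, 0, 255],
    [-0.772, 0.022, -0.108, 0, 0, 0, 255],
    [-0.865, 0.025, -0.137, 0, 0, 0, 255],
    [-0.958, 0.027, -0.169, 0, 0, 0, 255],
  ],
)

```text
time_s: 33.93
eef_pos: [0.5712, -0.2631, 0.1441]
ee_rot: [179.9, -0.6, -1.6]
force: [12.2, -3.1, 5.4]
opening: 0.0359
grip_force: 28.2
```

```bash
cat > fit.py <<'E'
import numpy as np
from scipy.optimize import least_squares
# x,z,Fx,Fz,grip,dir,stroke
S=[(.611,.1423,-14.1,16.9,60.3,1,1),(.6336,.1309,-9.5,15.9,63.8,1,1),(.6157,.141,9,-9.5,56.7,-1,1),(.5931,.1462,11.5,-7.1,54.7,-1,1),(.571,.1441,9.1,8,56.4,-1,1),(.5492,.1331,-.8,20.6,62.6,-1,1),(.5576,.1377,-20.4,-1.1,60.3,1,1),(.5827,.143,-19.4,5.7,62.3,1,1),(.5705,.1418,13.1,-8.6,58.7,-1,1),(.5505,.1331,3.5,17.3,63.9,-1,1),
(.6142,.1416,4.3,-11,26.4,-1,2),(.5924,.1472,7.5,-6.3,26,-1,2),(.5711,.1454,8.5,6.2,27.3,-1,2),(.5501,.1346,3.2,19.1,31.4,-1,2),
(.5496,.1324,6.1,15.6,32.4,-1,3),(.5613,.1389,-10,-4,29.4,1,3),(.5853,.1438,-13.2,2.7,30.1,1,3),(.6101,.1404,-12.8,7.1,31.7,1,3),(.6325,.1294,-9.8,12,34,1,3),(.6144,.1404,5.4,-11.2,28.2,-1,3),(.5926,.1459,9.7,-7.2,27,-1,3),(.5712,.1441,12.2,5.4,28.2,-1,3)]
S=np.array(S);off={1:0,2:-74.3,3:-87.8}
dx=S[:,0]-.590;dz=S[:,1]-.076;th=np.degrees(np.arctan2(dx,dz));psi=th+np.array([off[int(k)] for k in S[:,6]])
tau=-(dz*S[:,2]-dx*S[:,3])
def model(p): # k, M, phi0, bias, f0 + centre errors
    k,M,ph,b,ex,ez=p
    t=-((dz-ez)*S[:,2]-(dx-ex)*S[:,3])
    return S[:,5]*(.48+k*S[:,4])-M*np.sin(np.radians(psi+ph))+b-t
def run(use,lab):
    best=min((least_squares(lambda p:np.r_[model(p)[use]/.06,(p[1]-.40)/.04,p[3]/.05,p[4]/.002,p[5]/.002],[.01,.4,a,0,0,0],x_scale=[.01,.1,30,.1,.002,.002]) for a in range(-180,180,45)),key=lambda r:r.cost)
    print(lab,'k,M,phi0,b,ex,ez',best.x.round(4),'cost',best.cost.round(2),'down at psi',((-180-best.x[2]+180)%360-180).round(1));return best
if __name__=='__main__':
    r=run(np.ones(len(S),bool),'all');run(S[:,6]>1,'s2,3');run(S[:,6]==3,'s3');run(S[:,6]==1,'s1')
    for i in range(len(S)):print(int(S[i,6]),int(S[i,5]),th[i].round(1),psi[i].round(1),tau[i].round(3),'res',model(r.x)[i].round(3))
E
python3 fit.py
```

```text
all k,M,phi0,b,ex,ez [ 9.70000e-03  3.57400e-01 -7.10216e+01 -7.99000e-02 -9.00000e-04
  7.00000e-04] cost 11.09 down at psi -109.0
s2,3 k,M,phi0,b,ex,ez [ 1.09000e-02  3.68200e-01 -8.05414e+01 -1.97000e-02 -1.00000e-03
  4.00000e-04] cost 4.23 down at psi -99.5
s3 k,M,phi0,b,ex,ez [ 1.09000e-02  3.64400e-01 -8.26377e+01 -1.39000e-02 -8.00000e-04
  7.00000e-04] cost 3.15 down at psi -97.4
s1 k,M,phi0,b,ex,ez [ 9.70000e-03  3.50100e-01 -6.96759e+01 -7.29000e-02 -1.00000e-04
 -1.00000e-03] cost 5.12 down at psi -110.3
1 1 17.6 17.6 1.29 res -0.021
1 1 38.5 38.5 1.215 res -0.01
1 -1 21.6 21.6 -0.829 res -0.009
1 -1 2.5 2.5 -0.829 res 0.068
1 -1 -15.6 -15.6 -0.772 res 0.006
1 -1 -35.5 -35.5 -0.795 res -0.051
1 1 -27.7 -27.7 1.294 res 0.061
1 1 -6.2 -6.2 1.258 res 0.105
1 -1 -16.5 -16.5 -0.694 res -0.081
1 -1 -34.7 -34.7 -0.883 res 0.027
2 -1 20.2 -54.1 -0.548 res 0.031
2 -1 1.9 -72.4 -0.549 res -0.05
2 -1 -15.2 -89.5 -0.707 res -0.011
2 -1 -34.3 -108.6 -0.95 res 0.067
3 -1 -35.6 -123.4 -0.974 res -0.009
3 1 -24.5 -112.3 0.744 res -0.068
3 1 -4.0 -91.8 0.882 res -0.077
3 1 17.3 -70.5 0.967 res -0.033
3 1 38.5 -49.3 1.033 res 0.002
3 -1 20.8 -67.0 -0.621 res 0.032
3 -1 2.1 -85.7 -0.697 res 0.015
3 -1 -15.4 -103.2 -0.932 res 0.12
```

The fits put the heavy side down at a drum angle of about -97° to -110° on my running count. One more two-way sweep past the bottom will balance both sides.

Request:
drive_tool(
  deltas=[
    [0, 0, 0, 0, 0, 0, 70],
    [0, 0, 0, 0, 0, 0, 70],
    [0.3, -0.009, 0.08, 0, 0, 0, 70],
    [0.96, -0.027, 0.169, 0, 0, 0, 70],
    [1.7, -0.049, 0.06, 0, 0, 0, 70],
    [2.4, -0.069, -0.24, 0, 0, 0, 70],
    [2.757, -0.079, -0.486, 0, 0, 0, 70],
    [2.757, -0.079, -0.486, 0, 0, 0, 70],
    [2.757, -0.079, -0.486, 0, 0, 0, 255],
    [2.757, -0.079, -0.486, 0, 0, 0, 255],
  ],
)

```text
time_s: 34.77
eef_pos: [0.6341, -0.2647, 0.129]
ee_rot: [-180.0, 0.1, -1.7]
force: [-0.7, 0.5, 0.9]
opening: 0.0387
grip_force: 0.0
```

Request:
drive_tool(
  deltas=[
    [0, 0, 0, 0, 0, 0, 255],
    [0, 0, 0, 0, 0, 0, 255],
    [0, 0, 0, 0, 0, 0, 255],
    [0, 0, 0, 0, 0, 0, 255],
    [0, 0, 0, 0, 0, 0, 255],
    [0, 0, 0, 0, 0, 0, 255],
    [0, 0, 0, 0, 0, 0, 255],
    [0, 0, 0, 0, 0, 0, 255],
    [0, 0, 0, 0, 0, 0, 255],
    [0, 0, 0, 0, 0, 0, 255],
  ],
)

```text
time_s: 35.6
eef_pos: [0.6341, -0.2649, 0.1293]
ee_rot: [180.0, 0.1, -1.7]
force: [-5.7, -0.5, 1.3]
opening: 0.0355
grip_force: 30.0
```

Request:
drive_tool(
  deltas=[
    [-0.076, 0.002, 0.061, 0, 0, 0, 255],
    [-0.154, 0.004, 0.12, 0, 0, 0, 255],
    [-0.234, 0.007, 0.176, 0, 0, 0, 255],
    [-0.316, 0.009, 0.229, 0, 0, 0, 255],
    [-0.4, 0.011, 0.28, 0, 0, 0, 255],
    [-0.485, 0.014, 0.327, 0, 0, 0, 255],
    [-0.572, 0.016, 0.371, 0, 0, 0, 255],
    [-0.661, 0.019, 0.413, 0, 0, 0, 255],
    [-0.751, 0.021, 0.451, 0, 0, 0, 255],
    [-0.842, 0.024, 0.486, 0, 0, 0, 255],
  ],
)

```text
time_s: 36.43
eef_pos: [0.6157, -0.2644, 0.1409]
ee_rot: [180.0, -0.2, -1.6]
force: [8.2, -3.3, -13.5]
opening: 0.0359
grip_force: 26.7
```

Request:
drive_tool(
  deltas=[
    [-0.092, 0.003, 0.032, 0, 0, 0, 255],
    [-0.186, 0.005, 0.06, 0, 0, 0, 255],
    [-0.28, 0.008, 0.086, 0, 0, 0, 255],
    [-0.376, 0.011, 0.108, 0, 0, 0, 255],
    [-0.471, 0.013, 0.126, 0, 0, 0, 255],
    [-0.568, 0.016, 0.142, 0, 0, 0, 255],
    [-0.665, 0.019, 0.154, 0, 0, 0, 255],
    [-0.762, 0.022, 0.162, 0, 0, 0, 255],
    [-0.86, 0.025, 0.167, 0, 0, 0, 255],
    [-0.958, 0.027, 0.169, 0, 0, 0, 255],
  ],
)

```text
time_s: 37.27
eef_pos: [0.5943, -0.2638, 0.1468]
ee_rot: [179.9, -0.5, -1.6]
force: [13.5, -3.9, -8.0]
opening: 0.0352
grip_force: 26.4
```

Request:
drive_tool(
  deltas=[
    [-0.098, 0.003, -0.002, 0, 0, 0, 255],
    [-0.195, 0.006, -0.007, 0, 0, 0, 255],
    [-0.293, 0.008, -0.015, 0, 0, 0, 255],
    [-0.39, 0.011, -0.027, 0, 0, 0, 255],
    [-0.486, 0.014, -0.043, 0, 0, 0, 255],
    [-0.582, 0.017, -0.061, 0, 0, 0, 255],
    [-0.677, 0.019, -0.083, 0, 0, 0, 255],
    [-0.772, 0.022, -0.108, 0, 0, 0, 255],
    [-0.865, 0.025, -0.137, 0, 0, 0, 255],
    [-0.958, 0.027, -0.169, 0, 0, 0, 255],
  ],
)

```text
time_s: 38.1
eef_pos: [0.5733, -0.2633, 0.1454]
ee_rot: [179.8, -0.9, -1.6]
force: [12.2, -1.6, 8.3]
opening: 0.0355
grip_force: 27.9
```

Request:
drive_tool(
  deltas=[
    [-0.091, 0.003, -0.035, 0, 0, 0, 255],
    [-0.181, 0.005, -0.073, 0, 0, 0, 255],
    [-0.27, 0.008, -0.115, 0, 0, 0, 255],
    [-0.357, 0.01, -0.159, 0, 0, 0, 255],
    [-0.442, 0.013, -0.206, 0, 0, 0, 255],
    [-0.526, 0.015, -0.257, 0, 0, 0, 255],
    [-0.608, 0.017, -0.31, 0, 0, 0, 255],
    [-0.688, 0.02, -0.366, 0, 0, 0, 255],
    [-0.766, 0.022, -0.425, 0, 0, 0, 255],
    [-0.842, 0.024, -0.486, 0, 0, 0, 255],
  ],
)

```text
time_s: 38.93
eef_pos: [0.552, -0.2627, 0.135]
ee_rot: [179.8, -0.9, -1.6]
force: [5.2, 0.6, 24.7]
opening: 0.0358
grip_force: 32.9
```

Request:
drive_tool(
  deltas=[
    [0.076, -0.002, 0.061, 0, 0, 0, 255],
    [0.154, -0.004, 0.12, 0, 0, 0, 255],
    [0.234, -0.007, 0.176, 0, 0, 0, 255],
    [0.316, -0.009, 0.229, 0, 0, 0, 255],
    [0.4, -0.011, 0.28, 0, 0, 0, 255],
    [0.485, -0.014, 0.327, 0, 0, 0, 255],
    [0.572, -0.016, 0.371, 0, 0, 0, 255],
    [0.661, -0.019, 0.413, 0, 0, 0, 255],
    [0.751, -0.021, 0.451, 0, 0, 0, 255],
    [0.842, -0.024, 0.486, 0, 0, 0, 255],
  ],
)

```text
time_s: 39.77
eef_pos: [0.5626, -0.2629, 0.1398]
ee_rot: [-180.0, 0.4, -1.7]
force: [-8.4, -0.9, 0.9]
opening: 0.0356
grip_force: 30.0
```

Request:
drive_tool(
  deltas=[
    [0.092, -0.003, 0.032, 0, 0, 0, 255],
    [0.186, -0.005, 0.06, 0, 0, 0, 255],
    [0.28, -0.008, 0.086, 0, 0, 0, 255],
    [0.376, -0.011, 0.108, 0, 0, 0, 255],
    [0.471, -0.013, 0.126, 0, 0, 0, 255],
    [0.568, -0.016, 0.142, 0, 0, 0, 255],
    [0.665, -0.019, 0.154, 0, 0, 0, 255],
    [0.762, -0.022, 0.162, 0, 0, 0, 255],
    [0.86, -0.025, 0.167, 0, 0, 0, 255],
    [0.958, -0.027, 0.169, 0, 0, 0, 255],
  ],
)

```text
time_s: 40.6
eef_pos: [0.5868, -0.2636, 0.1442]
ee_rot: [-180.0, 0.4, -1.7]
force: [-9.2, -0.3, 2.8]
opening: 0.0358
grip_force: 30.5
```

Request:
drive_tool(
  deltas=[
    [0.098, -0.003, -0.002, 0, 0, 0, 255],
    [0.195, -0.006, -0.007, 0, 0, 0, 255],
    [0.293, -0.008, -0.015, 0, 0, 0, 255],
    [0.39, -0.011, -0.027, 0, 0, 0, 255],
    [0.486, -0.014, -0.043, 0, 0, 0, 255],
    [0.582, -0.017, -0.061, 0, 0, 0, 255],
    [0.677, -0.019, -0.083, 0, 0, 0, 255],
    [0.772, -0.022, -0.108, 0, 0, 0, 255],
    [0.865, -0.025, -0.137, 0, 0, 0, 255],
    [0.958, -0.027, -0.169, 0, 0, 0, 255],
  ],
)

```text
time_s: 41.43
eef_pos: [0.6112, -0.2642, 0.1405]
ee_rot: [-180.0, 0.3, -1.7]
force: [-8.6, -0.2, 7.0]
opening: 0.0356
grip_force: 31.8
```

```bash
sed -i 's/(.5712,.1441,12.2,5.4,28.2,-1,3)\]/(.5712,.1441,12.2,5.4,28.2,-1,3),(.6157,.1409,8.2,-13.5,26.7,-1,4),(.5943,.1468,13.5,-8,26.4,-1,4),(.5733,.1454,12.2,8.3,27.9,-1,4),(.552,.135,5.2,24.7,32.9,-1,4),(.5626,.1398,-8.4,.9,30,1,4),(.5868,.1442,-9.2,2.8,30.5,1,4),(.6112,.1405,-8.6,7,31.8,1,4)]/; s/3:-87.8/3:-87.8,4:-142.9/' fit.py
sed -i "s/run(S\[:,6\]==1,'s1')/run(S[:,6]==1,'s1');run(S[:,6]>2,'s3,4');run(S[:,6]==4,'s4')/" fit.py; python3 fit.py
```

```text
all k,M,phi0,b,ex,ez [ 9.9000e-03  3.2480e-01 -7.1134e+01 -5.2400e-02 -1.2000e-03  9.0000e-04] cost 15.5 down at psi -108.9
s2,3 k,M,phi0,b,ex,ez [ 1.13000e-02  3.36500e-01 -8.15499e+01  4.20000e-03 -1.40000e-03
 -3.00000e-04] cost 6.89 down at psi -98.5
s3 k,M,phi0,b,ex,ez [ 1.09000e-02  3.64400e-01 -8.26377e+01 -1.39000e-02 -8.00000e-04
  7.00000e-04] cost 3.15 down at psi -97.4
s1 k,M,phi0,b,ex,ez [ 9.70000e-03  3.50100e-01 -6.96759e+01 -7.29000e-02 -1.00000e-04
 -1.00000e-03] cost 5.12 down at psi -110.3
s3,4 k,M,phi0,b,ex,ez [ 1.13000e-02  3.32700e-01 -8.24573e+01  4.40000e-03 -1.20000e-03
 -0.00000e+00] cost 5.9 down at psi -97.5
s4 k,M,phi0,b,ex,ez [ 1.14000e-02  3.87400e-01 -7.16965e+01  7.00000e-03 -0.00000e+00
 -4.00000e-04] cost 1.79 down at psi -108.3
1 1 17.6 17.6 1.29 res -0.013
1 1 38.5 38.5 1.215 res 0.007
1 -1 21.6 21.6 -0.829 res -0.012
1 -1 2.5 2.5 -0.829 res 0.058
1 -1 -15.6 -15.6 -0.772 res -0.01
1 -1 -35.5 -35.5 -0.795 res -0.067
1 1 -27.7 -27.7 1.294 res 0.069
1 1 -6.2 -6.2 1.258 res 0.112
1 -1 -16.5 -16.5 -0.694 res -0.094
1 -1 -34.7 -34.7 -0.883 res 0.01
2 -1 20.2 -54.1 -0.548 res 0.03
2 -1 1.9 -72.4 -0.549 res -0.046
2 -1 -15.2 -89.5 -0.707 res -0.002
2 -1 -34.3 -108.6 -0.95 res 0.084
3 -1 -35.6 -123.4 -0.974 res 0.017
3 1 -24.5 -112.3 0.744 res -0.032
3 1 -4.0 -91.8 0.882 res -0.053
3 1 17.3 -70.5 0.967 res -0.022
3 1 38.5 -49.3 1.033 res 0.004
3 -1 20.8 -67.0 -0.621 res 0.035
3 -1 2.1 -85.7 -0.697 res 0.026
3 -1 -15.4 -103.2 -0.932 res 0.136
4 -1 21.6 -121.3 -0.879 res 0.022
4 -1 3.5 -139.4 -0.99 res 0.029
4 -1 -13.5 -156.4 -0.985 res -0.083
4 -1 -32.8 -175.7 -1.245 res 0.056
4 1 -23.2 -166.1 0.511 res -0.054
4 1 -2.7 -145.6 0.618 res -0.079
4 1 18.2 -124.7 0.703 res -0.051
```

All fits put "down" between -97° and -109° on my count, so I'm aiming for about -104°, well inside the ±20° limit. That is this grip carried on to the +40° position, so I'll finish the stroke there and hold.

Request:
drive_tool(
  deltas=[
    [0.091, -0.003, -0.035, 0, 0, 0, 255],
    [0.181, -0.005, -0.073, 0, 0, 0, 255],
    [0.27, -0.008, -0.115, 0, 0, 0, 255],
    [0.357, -0.01, -0.159, 0, 0, 0, 255],
    [0.442, -0.013, -0.206, 0, 0, 0, 255],
    [0.526, -0.015, -0.257, 0, 0, 0, 255],
    [0.608, -0.017, -0.31, 0, 0, 0, 255],
    [0.688, -0.02, -0.366, 0, 0, 0, 255],
    [0.766, -0.022, -0.425, 0, 0, 0, 255],
    [0.842, -0.024, -0.486, 0, 0, 0, 255],
  ],
)

```text
time_s: 42.27
eef_pos: [0.6332, -0.2648, 0.1291]
ee_rot: [-180.0, 0.2, -1.7]
force: [-7.6, -0.8, 9.7]
opening: 0.0357
grip_force: 34.3
```

Request:
drive_tool(
  deltas=[
    [0, 0, 0, 0, 0, 0, 255],
    [0, 0, 0, 0, 0, 0, 255],
    [0, 0, 0, 0, 0, 0, 255],
    [0, 0, 0, 0, 0, 0, 255],
    [0, 0, 0, 0, 0, 0, 255],
    [0, 0, 0, 0, 0, 0, 255],
    [0, 0, 0, 0, 0, 0, 255],
    [0, 0, 0, 0, 0, 0, 255],
    [0, 0, 0, 0, 0, 0, 255],
    [0, 0, 0, 0, 0, 0, 255],
  ],
)

```text
time_s: 43.1
eef_pos: [0.6335, -0.2649, 0.1288]
ee_rot: [-180.0, 0.2, -1.7]
force: [-5.5, -0.8, 5.5]
opening: 0.0355
grip_force: 33.9
```

Run:
```python
from h import *
a=grab('scene');b=grab('side')
cv2.imwrite('pics/fin.png',np.vstack([a['frame'],b['frame']])[:, :][::1] if 0 else np.hstack([cv2.resize(a['frame'],(400,250)),cv2.resize(b['frame'],(400,250))]))
o=readout.observe();print(o['time_s'],o['eef_pos'],o['force'],o['grip_force'],o['opening'])
```

```text
43.2 [ 0.63352469 -0.26486901  0.12886319] [-5.16365225  0.26652248  5.75004502] 33.915746212005615 0.035422134662168266
```

View pics/fin.png

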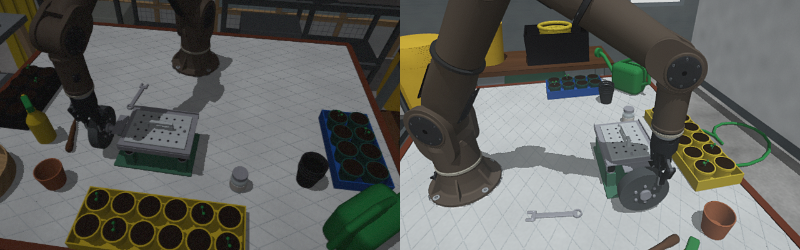

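Everything stands where it was, the plate sits on the deck, and the drum is held still with 34 N at the estimated "down" angle. Handing in.

```bash
python3 -c "
from bench import ctrl
print(ctrl.finish_job())"
```

```text
the job is handed in; nothing more can be done
None
```

The job is handed in, with no verdict shown: the seed plate lies flush over both pins, and the drum is held still with 34 N at the felt heavy-side-down angle, which I trust to about ±8° against the 20° allowed.

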